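# Vent the calibration pot

## Robot

A 7-joint arm with a two-finger parallel gripper is mounted at the origin on the work surface. World frame = base frame: x ahead of the robot, y to its left, z up, the work surface at z = 0. Lengths are in m, angles in rad, forces in N, time in s.
With the tool pointing down it reaches from about 0.4 to 0.85 m from the base axis. Payload 4.5 kg.
Tool frame: the origin (TCP) lies between the finger pads; the fingertips stand 25 mm ahead of it and the grasp point (between the pads) lies 6 mm ahead of it (r.tips_ahead is the distance from the TCP to the fingertips, in m); z points along the fingers, y is the direction in which the jaws open and shut (so a half turn about z gives the same grasp; the last joint's range is limited). The gripper opens to 88 mm and grips with 3 to 60 N. Pads are 18 mm wide; open, the fingers measure 123 mm over their backs; the gripper's body (75 mm by 187 mm) begins 45 mm behind the grasp point.
Start: joints at [0.034, 0.689, -0.195, 1.565, 0.157, 0.902, -0.215], TCP at [0.625, 0, 0.228] pointing down, gripper open.
Joint ranges: [-3.01, 3.01], [-0.46, 2.08], [-1.47, 1.51], [0.13, 2.56], [-1, 4.14], [0.04, 2.09], [-2.66, 2.66]. Speed limits (rad/s): [2.57, 2.57, 3.14, 3.14, 3.14, 3.14, 3.14].

## Interface

Orientations are given as a unit quaternion [x, y, z, w].
In Python, from plant import r, imaging gives the robot as it stands.
- The arm moves only by the tool send_rows, never from a script. Its argument "moves" is one flat list of numbers, 6 for each row, row after row: the shift along the tool's x, y, z in m, then the turn, a rotation vector about the tool's x, y, z in degrees. A call has exactly 5 rows; each row is the pose to reach, as a shift and turn from the pose measured when the call began, along the tool's axes at that moment; what a row does not reach only later rows make up. A row lasts 1/12 s, in which the tool goes at most 41.7 mm and 7.16 degrees, less where a joint would pass 70% of its speed; a pose out of reach is approached as far as the arm can. A call with a gripper value outside its range is refused whole. "claw" is the closure, from -1 (fully open) to 1 (shut), so that 0 is half open, set as the call begins (left out, the last holds). The fingers move at their own pace and stop on an object; "grip_force" is the grip in N (left out, the last holds). Time passes only in rows, so rows that repeat a pose let the fingers close, or fill a call up. It gives the time, the measured TCP pose, the force and the opening at its end, in the units of the state.
- r.get_state(): the state, without advancing time (a new reading comes with each control period).
- imaging.snapshot(name): name is "scene" or "side" or "wrist"; returns a dict with "image" (420x560x3 uint8, red, green, blue), "depth" (420x560 float32, m along the optical axis (not along the pixel's ray), 0 where there is no reading), "mtx" (3x3 intrinsics, pixels), "D" ([k1, k2, p1, p2, k3] as OpenCV has them; the pictures are not rectified), "rvec" (rotation vector, rad) and "tvec" (3), from world to camera coordinates, as OpenCV has them. Camera axes: x right, y down, z forward; pixel columns grow to the right and rows downward; lengths in m; the calibration is good to about 2 mm. A picture is of the moment at which its call begins.
- r.finish_job(): hands the job in, once; it reports no verdict.
Trained networks look in a picture, given as the dict that the camera call returned (one of the last four; its "shot" number tells which), for a name from the list of things; names that differ only in an ending like _2 or _b are one class to them, and where a whole thing is asked for, a point or a joint stands for the part that bears it (a point fixed in the world has none). Each returns a list of dicts, best first, with "score" (0 to 1); they miss things now and then, are a little off and sometimes report something else, mostly with a low value. They report only what shows in the picture. A call takes as long as a camera call. They do not tell look-alikes from the thing itself.
- imaging.look_for(query, picture): "box" ([centre column, centre row, width, height] as shares, 0 to 1, of the picture: columns of its width, rows of its height, round what is visible of it).
- imaging.silhouettes(query, picture): "pixels" (420x560 bool, what is visible of it) and "box" ([centre column, centre row, width, height] as shares, 0 to 1, of the picture: columns of its width, rows of its height, round what is visible of it).
- imaging.pinpoint(query, picture): "point" ([column, row] as shares, 0 to 1, of the picture: columns of its width, rows of its height: a listed point, or the origin of a listed thing).
The state is a dict: "clock": time; "q": joint angles; "qd": joint speeds; "joint_torque": joint torques, N m; "tool_pos": TCP position; "eef_rot": TCP orientation; "contact_force": force on the tool from outside, world axes, zero at the start; "moment": the same for the moment, N m; "opening": opening from 0.0 (shut) to 1.0 (fully open).
Only numpy, scipy, OpenCV 4.12 (cv2) and the standard library are available. Lean on these libraries where they do the work, as an engineer would, in place of code of your own. Each camera call takes 0.05 s, during which the arm holds its last target.

## Task

Vent the calibration pot: pull the rubber bung out of its brass port and put it in the pine dial box. Then, by the grip on the handwheel's rim, wind the rising-stem valve open (anticlockwise from above), letting your hand rise with the wheel, until you feel it come up against its internal stop without forcing it, and wind it back a quarter of a turn. Let go and leave everything else on the bench where it stands.

Things in the scene. Friction and masses are not known exactly. Their poses are not given: they have to be found in the camera images.
- bung: black rubber bung (40 g) in the vent port: a shank 22 mm across and 16 mm long below a round head 32 mm across and 22 mm high, 38 mm high in all; origin at the centre of the shank's lower face, z up through the head. It sits loosely in the port, shank inside, head resting on the mouth; lift it straight up by the head.
- port_mouth (a point): centre of the mouth of the upright brass vent port: a tube 40 mm across, bore 25 mm, 28 mm deep, mouth 60 mm above the bench
- pot: the fixed calibration pot: grey base plate 220 (x) x 290 (y) x 12 mm carrying the port, a steel drum 102 mm across with its top 68 mm above the bench, and the valve, whose axis is 190 mm from the port's; origin on the bench midway between port (at its +y) and valve (at its -y), z up
- dial_box: lacquered pine dial box without a lid, fixed: outside 130 (its x) x 110 (its y) x 42 mm high, walls and floor 6 mm; origin at the centre of its underside.
- hub (a point): point on the upright axis of the valve's handwheel, level with the rim's top; it rises with the wheel. Dark steel wheel: round rim of centre-line radius 46 mm, 12 mm thick, three spokes, hub no higher than the rim. Its frame turns with the wheel, x towards the grip. Anticlockwise from above opens it, and it rises 16 mm per turn (2.55 mm per rad). Drag up to 3 N at the grip; it stays where left.
- valve: brass valve body 60 mm across (fixed; origin on the axis, on the base plate); the steel stem comes up out of it. It starts fully closed, rim top 125 mm above the bench. Its stop is inside, out of sight, at a height that differs every time: met 0.8 to 1.8 turns from closed. It is a rubber buffer: past first contact the force at the grip grows about 0.4 N per mm of grip travel; over about 20 N is forcing it.
- grip_mid (a point): middle of the upright wooden grip on the wheel's rim: a round sleeve 18 mm across and 36 mm high that spins freely on its own pin, so it can be held without turning the hand; this point is on its axis at half height, 46 mm from the wheel's axis and 21 mm above the rim's top
- flange: round steel flange under the grip, 30 mm across, fixed to the wheel, its flat top 2 mm above the rim's top and 1 mm below the sleeve; as the wheel rises it comes up against fingertips that do not rise with it, and must not bear on them hard. Origin on the wheel's axis, 6 mm below the rim's top
- aneroid: pocket aneroid, bystander: flat brass disc 66 mm across, 22 mm high, with a small crown on its edge; origin at the centre of its underside
- lens: smoked glass lens, bystander: dark disc 50 mm across, 8 mm high; origin at the centre of its underside
- spare_bung: spare rubber bung, bystander: plain black cone 32 mm across at the top, 22 mm high, without a shank; it stands on the bench and is not the one in the port; origin at the centre of its underside
- check_weight: brass check weight, bystander: knobbed cylinder 32 mm across, 43 mm high; origin at the centre of its underside
- driver: screwdriver lying on the bench, bystander; origin under its middle
- collar: brass collar, bystander: ring 44 mm across, 12 mm high; origin at the centre of its underside
Things that resemble listed ones, but are neither listed nor needed, are in the scene too. Leave any orange look-alike of the bung alone.

How it is judged:
On the way, in this order (a step that is already met when the one before it is completed fails the run):
1. the bung lies released in the dial box (x of bung in the frame of dial_box between -0.058 and 0.058 m and y of bung in the frame of dial_box between -0.048 and 0.048 m and z of bung in the frame of dial_box below 0.03 m and linear speed of bung below 0.02 m/s and contact force between the fingers and bung below 0.1 N), for 0.2 s.
2. the valve is wound open against its internal stop (stem_c1 is the stem's hidden shoulder, buffer_c0 the buffer) (contact force between stem_c1 and buffer_c0 above 20 N), for 0.1 s.
At the end, for the whole second after the job is handed in: The bung lies at rest in the dial box; the handwheel is at rest, wound back a quarter of a turn (between one sixteenth and three eighths) from its internal stop (shoulder and buffer centres are 7 mm apart at contact) (x of bung in the frame of dial_box between -0.058 and 0.058 m and y of bung in the frame of dial_box between -0.048 and 0.048 m and z of bung in the frame of dial_box below 0.03 m and linear speed of bung below 0.02 m/s and distance between stem_c1 and buffer_c0 between 0.008 and 0.013 m and velocity of joint wheel between -0.1 and 0.1 rad/s); the robot touches nothing.
It fails at once if the valve is forced against its internal stop (more than about 20 N at the grip) (contact force between stem_c1 and buffer_c0 above 400 N).
It fails at once if the hand does not rise with the wheel: the flange under the grip bears on the fingers with more than 30 N (contact force between the fingers and flange above 30 N).
It fails at once if a bystander is disturbed (moved more than 15 mm) (distance of any of aneroid, lens, spare_bung, check_weight, driver, collar from where it was at the start of the episode above 0.015 m).
It also fails if it takes over 70 s, if anything falls off the work surface, if the arm or the gripper's body presses on something with over 40 N, if the wrist force passes 120 N, or if a joint passes its speed limit or range.

## Working session

There is one attempt and no reset: what is moved stays moved. The work goes in short steps, Python scripts to look and compute and a tool call to move; the robot and the scene stay as the last step left them, time stands still between calls to the robot, and variables do not carry over. Pictures are saved under pics/ and viewed, and the job is handed in when it is done.

Besides the shell and the picture viewer there is one more tool, called after "Call:" as name(argument=value, ...), one argument or row to a line, values as JSON. send_rows: Moves the arm, as the interface text tells. Its arguments: {"type":"object","properties":{"moves":{"type":"array"},"claw":{"type":"number"},"grip_force":{"type":"number"}},"required":["moves"]}

```bash
ls; mkdir -p pics
cat > h.py <<'E'
import numpy as np, cv2, sys
from plant import r, imaging
from scipy.spatial.transform import Rotation as R
def px2w(s,u,v,z=None,d=None):
    K=np.array(s["mtx"]);D=np.array(s["D"]);Rm=cv2.Rodrigues(np.array(s["rvec"],float))[0];t=np.array(s["tvec"],float).ravel()
    p=cv2.undistortPoints(np.array([[[u,v]]],float),K,D)[0,0]
    ray=np.array([p[0],p[1],1.0]); c=-Rm.T@t; dr=Rm.T@ray
    if z is not None: return c+dr*(z-c[2])/dr[2]
    if d is None: d=s["depth"][int(round(v)),int(round(u))]
    return c+dr*d
def w2px(s,P):
    return cv2.projectPoints(np.array(P,float).reshape(-1,1,3),np.array(s["rvec"],float),np.array(s["tvec"],float),np.array(s["mtx"]),np.array(s["D"]))[0].reshape(-1,2)
def save(s,n,crop=None,k=1):
    im=s["image"][:,:,::-1]
    if crop: a,b,c,d=crop; im=im[b:d,a:c]
    if k!=1: im=cv2.resize(im,None,fx=k,fy=k,interpolation=cv2.INTER_CUBIC)
    cv2.imwrite("pics/"+n,im)
def cloud(s):
    h,w=s["depth"].shape
    uu,vv=np.meshgrid(np.arange(w),np.arange(h))
    K=np.array(s["mtx"]);D=np.array(s["D"]);Rm=cv2.Rodrigues(np.array(s["rvec"],float))[0];t=np.array(s["tvec"],float).ravel()
    p=cv2.undistortPoints(np.stack([uu,vv],-1).reshape(-1,1,2).astype(float),K,D).reshape(-1,2)
    d=s["depth"].reshape(-1,1)
    P=(np.hstack([p,np.ones((len(p),1))])*d-t)@Rm
    P[d[:,0]==0]=np.nan
    return P.reshape(h,w,3)
def tool():
    st=r.get_state(); return np.array(st["tool_pos"]),R.from_quat(st["eef_rot"])
E
python3 - <<'E'
from h import *
st=r.get_state();print(st["clock"],st["tool_pos"],st["eef_rot"],st["contact_force"],st["opening"]);print(R.from_quat(st["eef_rot"]).as_matrix().round(3))
for c in ["scene","side"]:
    s=imaging.snapshot(c);save(s,c+"0.png")
    for q in ["bung","port_mouth","pot","dial_box","hub","grip_mid","valve","spare_bung"]:
        l=imaging.pinpoint(q,s); print(c,q,[(round(x["score"],2),(np.array(x["point"])*[560,420]).round(1).tolist()) for x in l[:3]])
E
```

```text
pics
0.0 [ 6.24347377e-01 -2.00587678e-05  2.26817511e-01] [ 7.07054043e-01  7.07158928e-01 -6.84604563e-04 -6.02070586e-04] [-0.15729761 -0.13060722  0.87429384] 0.9988191664369143
[[-0.     1.    -0.002]
 [ 1.     0.    -0.   ]
 [-0.    -0.002 -1.   ]]
scene bung [(0.69, [266.8, 192.6]), (0.63, [355.5, 214.1]), (0.59, [240.1, 190.5])]
scene port_mouth [(0.74, [356.5, 175.8]), (0.67, [301.1, 206.7])]
scene pot [(0.88, [275.0, 237.3]), (0.32, [246.2, 249.6])]
scene dial_box [(0.62, [355.1, 175.4])]
scene hub [(0.72, [241.8, 222.2])]
scene grip_mid [(0.42, [225.8, 215.9])]
scene valve [(0.89, [247.4, 246.7])]
scene spare_bung [(0.48, [333.0, 207.4])]
side bung [(0.83, [183.7, 278.8]), (0.81, [315.3, 274.9]), (0.57, [261.8, 241.6])]
side port_mouth [(0.74, [258.7, 236.2])]
side pot [(0.83, [284.2, 223.4])]
side dial_box [(0.85, [192.9, 345.3])]
side hub [(0.61, [311.1, 162.8])]
side grip_mid [(0.71, [331.7, 150.7])]
side valve [(0.87, [307.3, 197.2]), (0.51, [133.4, 296.1])]
side spare_bung [(0.15, [355.9, 274.7])]
```

View pics/scene0.png

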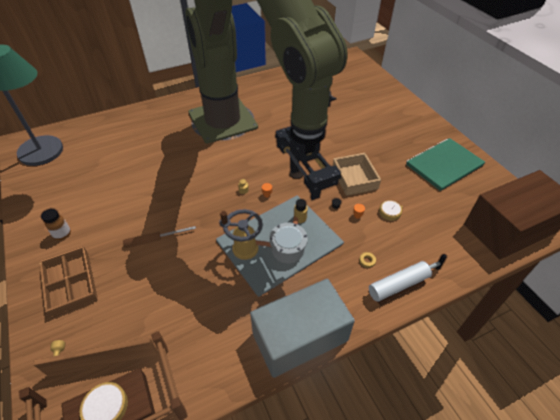

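View pics/side0.png

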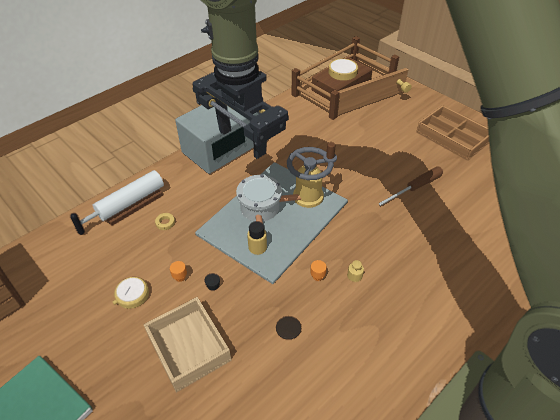

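Candidates for the bung, by pixel:
- Black head in the brass port: scene (301,205), side (258,232). **Chosen.**
- Black spare cone on the bench: scene (336,203), side (212,282).
- Orange look-alikes: scene (267,190) and (359,212), side (178,270) and (318,270).

Next I check the choice in a crop and measure.

Run:
```python
from h import *
s=imaging.snapshot("side");save(s,"side1.png",(180,130,380,300),4)
P=cloud(s)
for nm,(u,v) in dict(bungtop=(257,228),port=(258,248),drum=(258,188),grip=(331,150),hub=(311,163),boxfloor=(188,343),plate=(270,265)).items():
    print(nm,P[v,u].round(4))
q=imaging.silhouettes("dial_box",s)
m=q[0]["pixels"]; B=P[m]; B=B[~np.isnan(B[:,0])]
print("box",q[0]["score"],B.min(0),B.max(0))
T=B[(B[:,2]>0.036)&(B[:,2]<0.05)]; print(len(T),cv2.minAreaRect(T[:,:2].astype(np.float32)))
# bung top
def top(P,c,rad,z0,z1):
    k=(np.linalg.norm(P[...,:2]-c,axis=-1)<rad)&(P[...,2]>z0)&(P[...,2]<z1); Q=P[k]; return len(Q),Q.mean(0),Q.min(0),Q.max(0),cv2.minEnclosingCircle(Q[:,:2].astype(np.float32))
print("bung",top(P,P[228,257,:2],0.03,0.076,0.09))
c=P[188,258,:2];print("drum",top(P,c,0.07,0.064,0.073))
k=(np.linalg.norm(P[...,:2]-P[163,311,:2],axis=-1)<0.09)&(P[...,2]>0.118)&(P[...,2]<0.132);Q=P[k];print("rim",cv2.minEnclosingCircle(Q[:,:2].astype(np.float32)),np.percentile(Q[:,2],[5,50,95]))
k=(np.linalg.norm(P[...,:2]-P[150,331,:2],axis=-1)<0.03)&(P[...,2]>0.135)&(P[...,2]<0.18);Q=P[k];print("grip",Q.min(0),Q.max(0),Q.mean(0))
k=(P[...,2]>0.007)&(P[...,2]<0.017)&(np.linalg.norm(P[...,:2]-c,axis=-1)<0.2);Q=P[k];print("plate",cv2.minAreaRect(Q[:,:2].astype(np.float32)))
s2=imaging.snapshot("scene");save(s2,"scene1.png",(190,160,390,300),4);P=cloud(s2)
for nm,(u,v) in dict(bungtop=(301,204),grip=(224,215),hub=(242,222),boxfloor=(357,178)).items():
    print(nm,P[v,u].round(4))
```

```text
bungtop [0.5491 0.0378 0.0792]
port [0.5369 0.0483 0.0332]
drum [ 0.6398 -0.0451  0.0715]
grip [ 0.5553 -0.1842  0.1523]
hub [ 0.574  -0.1434  0.128 ]
boxfloor [0.4768 0.2774 0.0054]
plate [0.4978 0.0505 0.0142]
box 0.76 [ 0.39770547  0.21756591 -0.00083904] [0.54490447 0.34638721 0.04650048]
915 ((0.4720994532108307, 0.280817449092865), (0.10931026935577393, 0.13266831636428833), 78.75165557861328)
bung (167, array([0.55065705, 0.03883083, 0.08121438]), array([0.53593237, 0.02253499, 0.07606349]), array([0.56832112, 0.05400248, 0.08550643]), ((0.5516232252120972, 0.03787655755877495), 0.016931170597672462))
drum (1151, array([ 0.63416575, -0.04176243,  0.06908819]), array([ 0.58524482, -0.09530172,  0.06400033]), array([0.68815514, 0.00707968, 0.0729631 ]), ((0.636979877948761, -0.04447803646326065), 0.05285559222102165))
rim ((0.5787326693534851, -0.15229450166225433), 0.05656522512435913) [0.11903838 0.12328049 0.12693509]
grip [ 0.55113954 -0.19647205  0.13513377] [ 0.56807136 -0.17923417  0.16537292] [ 0.55844152 -0.18607495  0.15255763]
plate ((0.6609606742858887, -0.03789310157299042), (0.3531450927257538, 0.29438188672065735), 10.385233879089355)
bungtop [0.5605 0.0318 0.0822]
grip [ 0.5686 -0.1924  0.1607]
hub [ 0.5828 -0.1525  0.127 ]
boxfloor [0.4856 0.2779 0.0094]
```

View pics/side1.png

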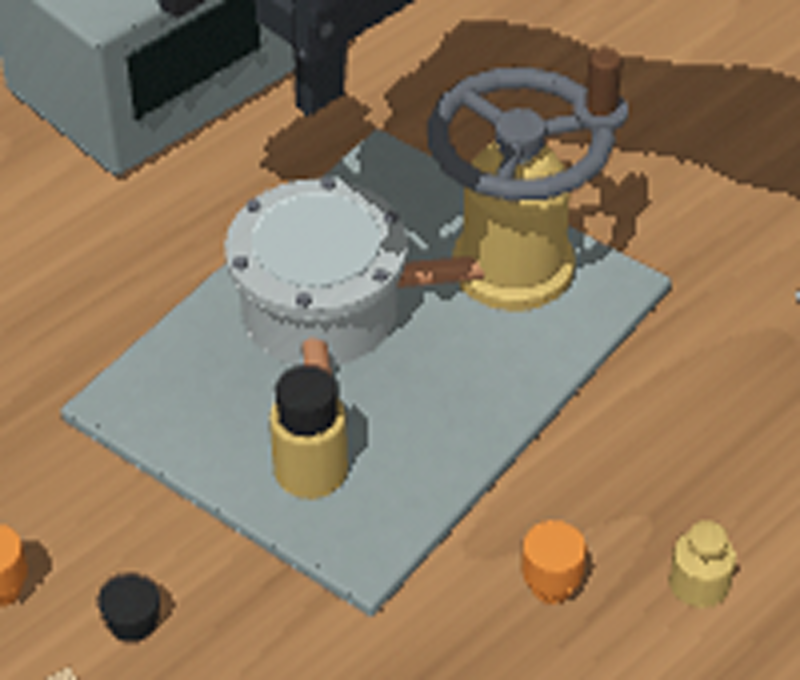

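View pics/scene1.png

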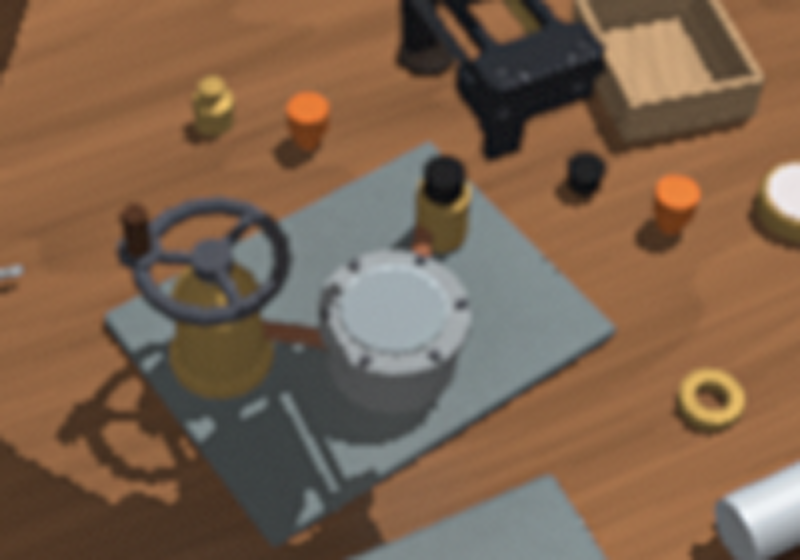

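The crops confirm the choice: the black cylinder in the brass tube at side (257,230) and scene (301,205) is the bung. The spare cone and the two orange ones stand on the bench. I'll move above the bung and refine with the wrist camera.

Call:
send_rows(
  moves=[0.007,-0.014,0.004,0,0,0,0.014,-0.028,0.008,0,0,0,0.021,-0.042,0.012,0,0,0,0.03,-0.056,0.016,0,0,0,0.036,-0.07,0.02,0,0,0],
  claw=0.0,
)

```text
clock: 1.47
tool_pos: [0.5544, 0.0369, 0.2076]
eef_rot: [0.707, 0.707, 0.0, -0.0]
contact_force: [-0.4, -0.1, -1.0]
opening: 0.646
```

Run:
```python
from h import *
print(tool()[0]); s=imaging.snapshot("wrist");save(s,"w1.png");P=cloud(s)
for q in ["bung","grip_mid","hub","port_mouth"]:
    l=imaging.pinpoint(q,s); print(q,[(round(x["score"],2),(np.array(x["point"])*[560,420]).round(1).tolist()) for x in l[:3]])
for c,z0,z1,rad in [((0.554,0.037),.077,.088,.03),((.56,-.19),.157,.170,.03)]:
    k=(np.linalg.norm(P[...,:2]-c,axis=-1)<rad)&(P[...,2]>z0)&(P[...,2]<z1); Q=P[k]
    if len(Q): print(len(Q),Q.mean(0),cv2.minEnclosingCircle(Q[:,:2].astype(np.float32)),np.median(Q[:,2]))
```

```text
[0.55442383 0.03693454 0.20757669]
bung [(0.69, [175.6, 219.4]), (0.67, [335.2, 32.0]), (0.59, [283.8, 191.3])]
grip_mid [(0.61, [280.0, 189.7])]
hub [(0.97, [311.9, 392.0]), (0.23, [278.2, 68.6])]
port_mouth [(0.69, [280.7, 194.4])]
839 [0.55436785 0.03773207 0.08216646] ((0.5544178485870361, 0.03718461096286774), 0.015983792021870613) 0.08226372108694838
```

View pics/w1.png

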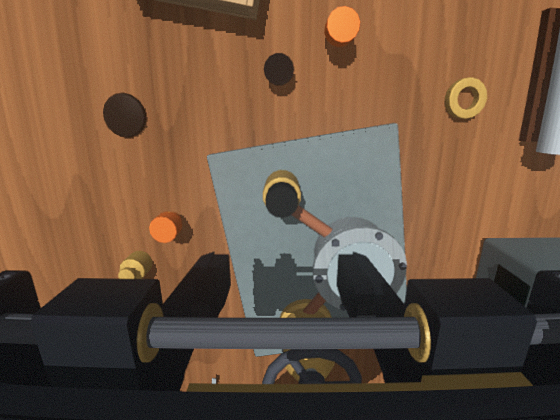

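The wrist view shows the bung's black head at about (283,195) inside the brass ring, centred within about 1 mm of the TCP axis. I descend now.

Call:
send_rows(
  moves=[0.0005,0,0.024,0,0,0,0.0005,0,0.048,0,0,0,0.0005,0,0.072,0,0,0,0.0005,0,0.096,0,0,0,0.0005,0,0.118,0,0,0],
  claw=-0.2,
)

```text
clock: 2.13
tool_pos: [0.5581, 0.0351, 0.0889]
eef_rot: [0.708, 0.706, 0.001, 0.001]
contact_force: [-0.0, 0.3, 0.4]
opening: 0.599
```

Call:
send_rows(
  moves=[0,0,0,0,0,0,0,0,0,0,0,0,0,0,0,0,0,0,0,0,0,0,0,0,0,0,0,0,0,0],
  claw=1,
  grip_force=15,
)

```text
clock: 2.55
tool_pos: [0.5593, 0.0351, 0.0903]
eef_rot: [0.708, 0.706, 0.002, 0.002]
contact_force: [1.1, 0.7, 0.1]
opening: 0.244
```

Run:
```python
from h import *
st=r.get_state();print(st["clock"],st["tool_pos"],st["opening"],st["contact_force"])
s=imaging.snapshot("side");save(s,"side2.png",(180,130,340,260),5)
s=imaging.snapshot("wrist");save(s,"w2.png")
print(r.get_state()["opening"])
```

```text
2.55 [0.55930869 0.03507063 0.09031943] 0.24441842936259267 [1.12641728 0.6556392  0.0946135 ]
0.15629884396048288
```

View pics/side2.png

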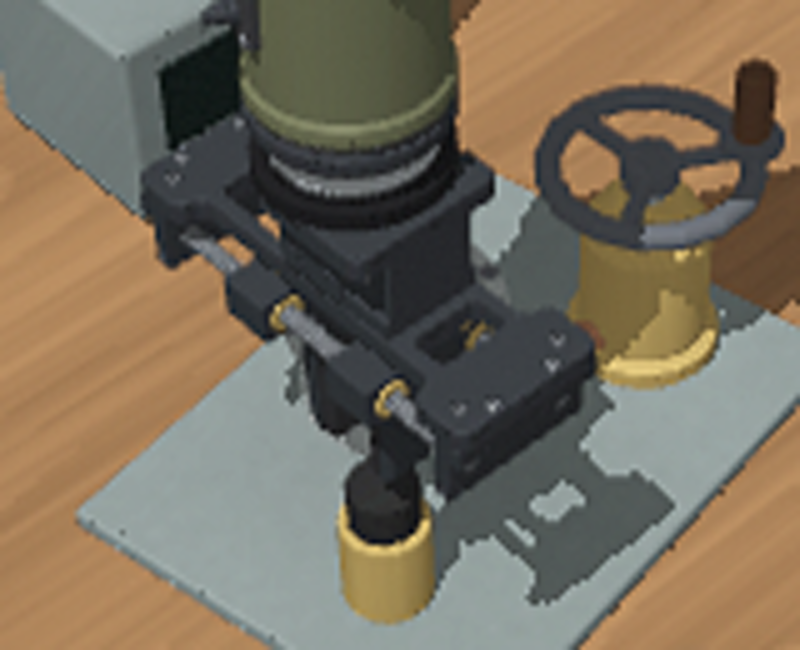

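View pics/w2.png

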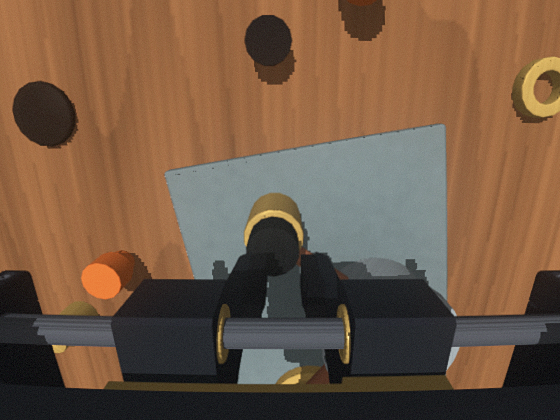

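Run:
```python
from h import *
st=r.get_state();print(st["clock"],st["tool_pos"],st["eef_rot"],st["opening"],np.round(st["q"],3))
s=imaging.snapshot("side");P=cloud(s)
p,_=tool();
print("proj TCP side",w2px(s,[p,p-[0,0,.025]]))
k=(np.abs(P[...,0]-p[0])<.06)&(np.abs(P[...,1]-p[1])<.06)&(P[...,2]>.06)&(P[...,2]<.13)
print("side",[ (round(z,3),P[k&(abs(P[...,2]-z)<.003)].mean(0).round(3), P[k&(abs(P[...,2]-z)<.003)].min(0).round(3),P[k&(abs(P[...,2]-z)<.003)].max(0).round(3)) for z in np.arange(.07,.125,.008)])
save(s,"side3.png",(200,170,320,260),6)
for f in ["bung"]:
    w=imaging.snapshot("wrist");W=cloud(w);print("proj TCP wrist",w2px(w,[p,p-[0,0,.025],p-[0,0,.006]]))
    k=(np.linalg.norm(W[...,:2]-[.5544,.0375],axis=-1)<.04)&(W[...,2]>.075)&(W[...,2]<.09);Q=W[k];print(len(Q),cv2.minEnclosingCircle(Q[:,:2].astype(np.float32)))
    for u,v in [(275,245),(275,262),(250,265),(315,265),(270,205)]: print(u,v,W[v,u])
```

```text
2.65 [0.55884805 0.03509846 0.08998568] [0.70789373 0.70631335 0.00188243 0.00209417] 0.15629884396048288 [-0.066  0.805 -0.135  1.882  0.221  0.463 -0.36 ]
proj TCP side [[254.67126275 221.3792729 ]
 [255.19496203 229.22846688]]<stdin>:7: RuntimeWarning: Mean of empty slice.
  ret = um.true_divide(
Traceback (most recent call last):
ValueError: zero-size array to reduction operation minimum which has no identity
```

Run:
```python
from h import *
st=r.get_state();print(st["clock"],st["opening"])
p,_=tool();
w=imaging.snapshot("wrist");W=cloud(w);print("proj TCP wrist",w2px(w,[p,p-[0,0,.025],p-[0,0,.006]]))
k=(np.linalg.norm(W[...,:2]-[.5544,.0375],axis=-1)<.04)&(W[...,2]>.075)&(W[...,2]<.09);Q=W[k];print(len(Q),cv2.minEnclosingCircle(Q[:,:2].astype(np.float32)))
for u,v in [(275,235),(275,245),(275,262),(250,265),(315,265),(265,205),(250,300)]: print(u,v,W[v,u].round(4))
save(w,"w3.png",(180,180,400,300),3)
s=imaging.snapshot("side");P=cloud(s);save(s,"side3.png",(200,170,320,260),6)
for u,v in [(258,214),(262,218),(255,222),(258,228),(257,235),(258,250)]: print(u,v,P[v,u].round(4))
```

```text
2.7 0.1093425869778081
proj TCP wrist [[280.87459291 262.05649228]
 [280.91525177 244.35157541]
 [280.88525816 257.38220167]]
1651 ((0.5542522072792053, 0.03776721656322479), 0.015803996473550797)
275 235 [0.5553 0.0487 0.0825]
275 245 [0.5553 0.0427 0.0832]
275 262 [0.5551 0.0314 0.0822]
250 265 [0.5443 0.0475 0.1173]
315 265 [0.5748 0.0469 0.1165]
265 205 [0.5479 0.0558 0.0453]
250 300 [0.5469 0.0469 0.145 ]
258 214 [0.539  0.0412 0.1332]
262 218 [0.5417 0.0293 0.1097]
255 222 [0.5424 0.0473 0.1112]
258 228 [0.5455 0.0381 0.0825]
257 235 [0.5393 0.0468 0.0728]
258 250 [0.5362 0.0491 0.0277]
```

View pics/w3.png

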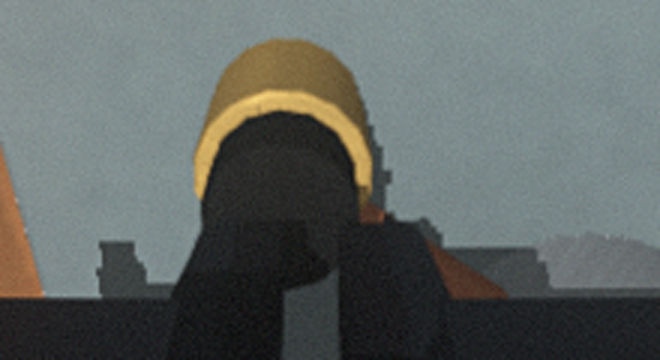

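```bash
ls pics
```

```text
scene0.png
scene1.png
side0.png
side1.png
side2.png
side3.png
w1.png
w2.png
w3.png
```

View pics/side3.png

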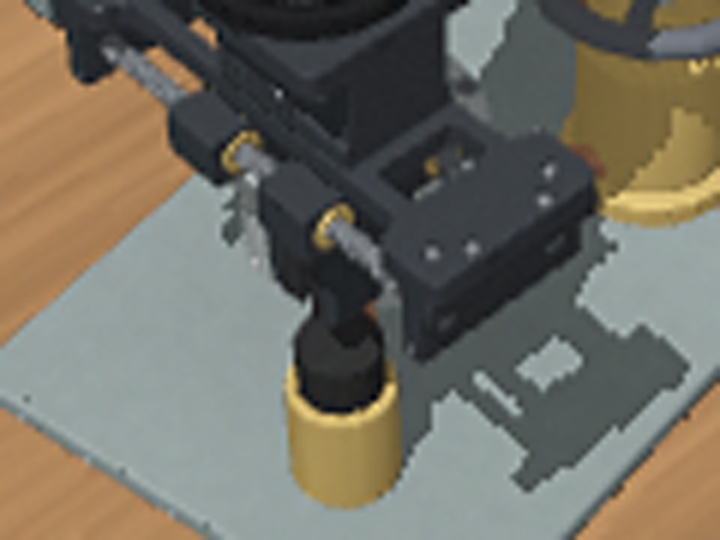

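Run:
```python
from h import *
print(r.tips_ahead,[a for a in dir(r) if a[0]!="_"]); st=r.get_state(); print({k:np.round(v,3) for k,v in st.items()})
s=imaging.snapshot("scene");P=cloud(s);save(s,"scene3.png",(240,130,380,240),5)
p,_=tool();print(w2px(s,[p,p-[0,0,.025]]))
```

```text
0.025 ['Unreachable', 'finish_job', 'get_state', 'tips_ahead']
{'clock': np.float64(2.8), 'q': array([-0.066,  0.806, -0.135,  1.883,  0.221,  0.463, -0.36 ]), 'qd': array([-0.001,  0.006,  0.001,  0.002,  0.   , -0.001,  0.001]), 'joint_torque': array([ 2.4000e-02, -5.1273e+01, -4.8400e-01, -8.7690e+00, -2.6000e-02,
       -2.8000e-02, -0.0000e+00]), 'tool_pos': array([0.558, 0.035, 0.089]), 'eef_rot': array([0.708, 0.706, 0.001, 0.002]), 'contact_force': array([0.862, 0.492, 0.036]), 'moment': array([-0.048, -0.021, -0.022]), 'opening': np.float64(0.02)}
[[301.75914911 201.40714195]
 [301.39189908 207.23356038]]
```

View pics/scene3.png

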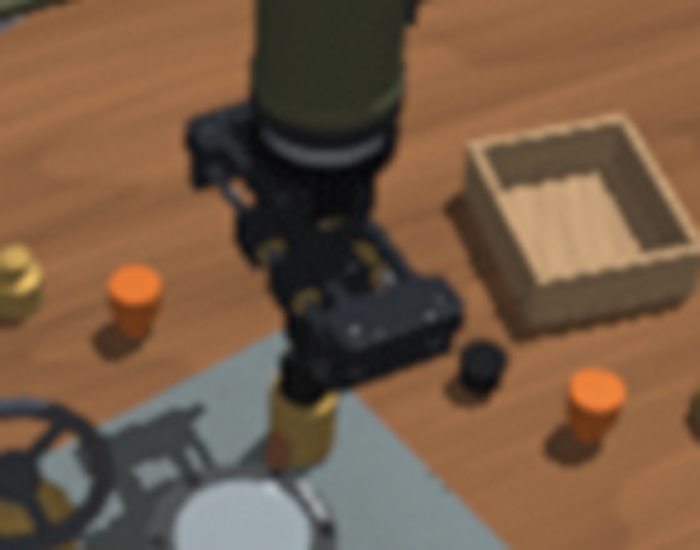

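The side and wrist views show the fingers closed above the bung head (side crop, finger bottom at about (345,320)), so the tips are higher than the numbers suggest. I'll raise and measure where the fingertips really are.

Call:
send_rows(
  moves=[0,0,-0.015,0,0,0,0,0,-0.03,0,0,0,0,0,-0.045,0,0,0,0,0,-0.06,0,0,0,0,0,-0.06,0,0,0],
  claw=-0.2,
)

```text
clock: 3.27
tool_pos: [0.5597, 0.0353, 0.1517]
eef_rot: [0.708, 0.706, 0.003, 0.003]
contact_force: [1.4, 0.2, -1.0]
opening: 0.359
```

Run:
```python
from h import *
for c in ["side","wrist"]:
    s=imaging.snapshot(c);P=cloud(s)
    st=r.get_state();p=np.array(st["tool_pos"]);print(c,st["clock"],p.round(4),round(st["opening"],3))
    save(s,c+"4.png",(190,130,330,260) if c=="side" else None,5 if c=="side" else 1)
    print(w2px(s,[p,p-[0,0,.006],p-[0,0,.025],p+[.03,0,-.025],p+[-.03,0,-.025]]).round(1).tolist())
    k=(np.abs(P[...,0]-p[0])<.07)&(np.abs(P[...,1]-p[1])<.03)&(P[...,2]>.093)&(P[...,2]<.2)
    for z in np.arange(.094,.18,.006):
        Q=P[k&(abs(P[...,2]-z)<.003)]
        if len(Q): print(round(z,3),len(Q),Q.min(0).round(3),Q.max(0).round(3))
```

```text
side 3.3167 [0.559  0.0353 0.1504] 0.403
[[253.1, 201.0], [253.3, 203.1], [253.7, 209.6], [243.9, 201.7], [263.8, 217.8]]
0.16 4 [0.541 0.044 0.162] [0.579 0.046 0.163]
0.166 32 [0.529 0.029 0.164] [0.587 0.048 0.169]
0.172 43 [0.528 0.031 0.169] [0.589 0.048 0.175]
0.178 42 [0.529 0.03  0.175] [0.589 0.048 0.181]
wrist 3.3667 [0.5581 0.0351 0.1494] 0.454
[[279.3, 261.5], [279.4, 256.9], [279.5, 244.0], [325.9, 243.7], [233.0, 244.2]]
0.16 68 [0.533 0.028 0.16 ] [0.587 0.047 0.163]
0.166 350 [0.529 0.028 0.163] [0.591 0.048 0.169]
0.172 419 [0.528 0.028 0.169] [0.592 0.048 0.175]
0.178 504 [0.528 0.027 0.175] [0.592 0.048 0.181]
```

View pics/side4.png

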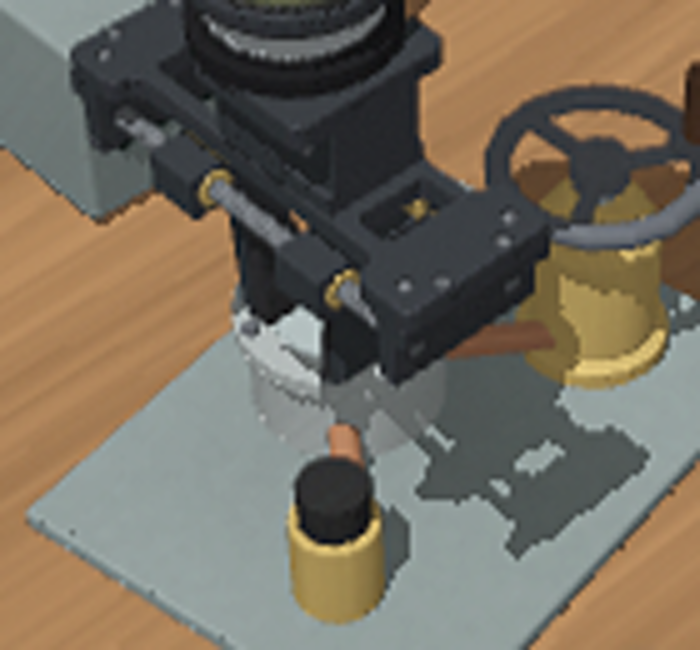

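View pics/wrist4.png

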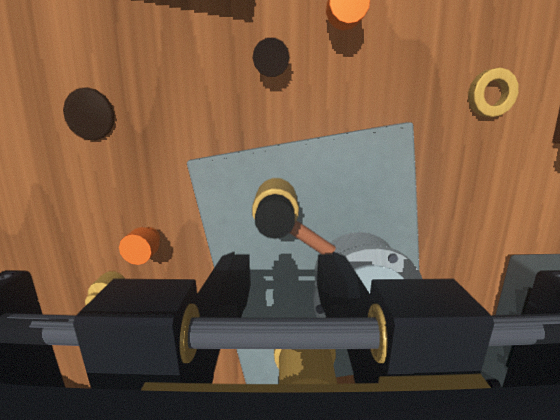

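Run:
```python
from h import *
s=imaging.snapshot("side");P=cloud(s);st=r.get_state();print(st["tool_pos"],st["opening"])
# crop pixels -> full
for a,b in [(400,370),(335,375),(340,345),(330,320),(335,300),(390,300),(525,265),(255,300),(250,240),(160,180),(290,260),(450,270),(480,215),(405,285)]:
    u=190+a/5;v=130+b/5;print((a,b),P[int(v),int(u)].round(4))
k=(np.abs(P[...,0]-.559)<.13)&(np.abs(P[...,1]-.036)<.09)&(P[...,2]>.13)&(P[...,2]<.5)
for z in np.arange(.14,.30,.01):
    Q=P[k&(abs(P[...,2]-z)<.005)]
    if len(Q): print(round(z,3),len(Q),Q.min(0).round(3),Q.max(0).round(3))
```

```text
[0.55759864 0.03505605 0.14873731] 0.49169453725699735
(400, 370) [0.4737 0.0664 0.2316]
(335, 375) [0.5351 0.0455 0.1653]
(340, 345) [0.5307 0.0459 0.1856]
(330, 320) [0.5089 0.0676 0.2308]
(335, 300) [0.5061 0.0671 0.2426]
(390, 300) [0.4761 0.0679 0.2653]
(525, 265) [0.4663 0.014  0.2518]
(255, 300) [0.5843 0.0434 0.1683]
(250, 240) [0.5812 0.0455 0.2044]
(160, 180) [0.5992 0.0704 0.239 ]
(290, 260) [0.5278 0.0686 0.2475]
(450, 270) [0.4721 0.0441 0.2659]
(480, 215) [0.4827 0.0199 0.2682]
(405, 285) [0.4763 0.0609 0.2673]
0.16 23 [0.525 0.03  0.16 ] [0.588 0.047 0.164]
0.17 64 [0.523 0.035 0.165] [0.589 0.049 0.175]
0.18 75 [0.522 0.033 0.175] [0.592 0.049 0.185]
0.19 64 [0.52  0.034 0.185] [0.594 0.047 0.195]
0.2 56 [0.521 0.026 0.195] [0.592 0.048 0.205]
0.21 29 [0.52  0.028 0.205] [0.595 0.048 0.214]
0.22 23 [0.472 0.017 0.215] [0.636 0.067 0.225]
0.23 231 [0.469 0.003 0.225] [0.643 0.072 0.235]
0.24 395 [0.47  0.003 0.235] [0.642 0.072 0.245]
0.25 376 [0.464 0.001 0.245] [0.65  0.072 0.255]
0.26 419 [0.463 0.003 0.255] [0.648 0.071 0.265]
0.27 1111 [0.462 0.002 0.265] [0.651 0.072 0.275]
0.28 180 [0.515 0.017 0.275] [0.573 0.062 0.285]
0.29 119 [0.515 0.017 0.285] [0.572 0.06  0.295]
```

Both cameras put the fingertips at z ≈ 0.160 with reported TCP z ≈ 0.150, not the expected 0.125. The gripper body's underside at ≈ 0.222 fits full-length fingers. So the reported z reads about 35 mm low, and I'll go by the cameras. I descend in stages.

Call:
send_rows(
  moves=[0,-0.001,0.015,0,0,0,0,-0.002,0.03,0,0,0,0,-0.003,0.045,0,0,0,0,-0.003,0.06,0,0,0,0,-0.003,0.06,0,0,0],
  claw=-0.2,
)

```text
clock: 3.83
tool_pos: [0.5521, 0.0347, 0.0852]
eef_rot: [0.708, 0.707, -0.002, -0.001]
contact_force: [-0.1, -0.2, -0.4]
opening: 0.601
```

```bash
cat >> h.py <<'E'
def fing(cams=("side","wrist"),ylim=.035):
    for c in cams:
        s=imaging.snapshot(c);P=cloud(s);st=r.get_state();p=np.array(st["tool_pos"])
        zt=p[2]+.012
        k=(np.abs(P[...,0]-p[0])<.055)&(np.abs(P[...,1]-p[1])<ylim)&(P[...,2]>zt-.025)&(P[...,2]<zt+.05)
        print(c,round(st["clock"],2),p.round(4),"open",round(st["opening"],3),"F",np.round(st["contact_force"],1))
        for z in np.arange(zt-.02,zt+.04,.006):
            Q=P[k&(abs(P[...,2]-z)<.003)]
            if len(Q): print("  ",round(z,3),len(Q),Q.min(0).round(3),Q.max(0).round(3))
    return s,P
E
python3 - <<'E'
from h import *
s,P=fing();save(s,"w5.png")
E
```

```text
side 3.88 [0.553  0.0348 0.0866] open 0.603 F [-0.2  0.4  1.2]
   0.079 75 [0.536 0.025 0.076] [0.568 0.053 0.082]
   0.085 73 [0.536 0.026 0.082] [0.567 0.053 0.086]
   0.097 16 [0.517 0.027 0.095] [0.587 0.047 0.1  ]
   0.103 35 [0.511 0.029 0.1  ] [0.591 0.047 0.105]
   0.109 35 [0.511 0.029 0.106] [0.59  0.048 0.112]
   0.115 35 [0.51  0.029 0.112] [0.592 0.047 0.118]
   0.121 35 [0.51  0.033 0.118] [0.592 0.047 0.124]
   0.127 25 [0.509 0.038 0.124] [0.594 0.048 0.13 ]
   0.133 24 [0.508 0.027 0.13 ] [0.594 0.048 0.135]
wrist 3.93 [0.554  0.0349 0.0877] open 0.602 F [1.9 0.3 0. ]
   0.08 1869 [0.538 0.022 0.077] [0.57  0.053 0.083]
   0.086 337 [0.539 0.023 0.083] [0.569 0.053 0.084]
   0.098 154 [0.517 0.027 0.097] [0.591 0.047 0.101]
   0.104 425 [0.515 0.027 0.101] [0.594 0.048 0.107]
   0.11 497 [0.513 0.027 0.107] [0.595 0.047 0.113]
   0.116 653 [0.513 0.026 0.113] [0.596 0.047 0.119]
   0.122 775 [0.512 0.026 0.119] [0.596 0.048 0.125]
   0.128 712 [0.512 0.027 0.125] [0.597 0.048 0.131]
   0.134 689 [0.512 0.031 0.131] [0.597 0.048 0.137]
```

View pics/w5.png

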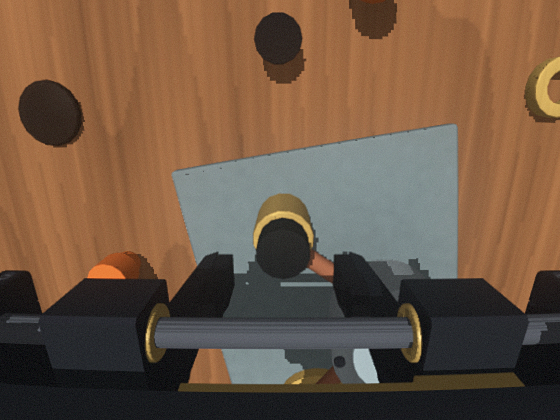

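The wrist view shows the bung head (283,245) midway between the open fingers (about 210 and 358), with the tips still about 14 mm above it. I go down 33 mm and close.

Call:
send_rows(
  moves=[0,0.001,0.01,0,0,0,0,0.001,0.02,0,0,0,0,0.001,0.03,0,0,0,0,0.001,0.033,0,0,0,0,0.001,0.033,0,0,0],
)

```text
clock: 4.35
tool_pos: [0.5542, 0.0348, 0.0536]
eef_rot: [0.708, 0.707, -0.001, 0.0]
contact_force: [0.5, 0.9, -0.4]
opening: 0.602
```

Call:
send_rows(
  moves=[0,0,0,0,0,0,0,0,0,0,0,0,0,0,0,0,0,0,0,0,0,0,0,0,0,0,0,0,0,0],
  claw=1,
  grip_force=15,
)

```text
clock: 4.77
tool_pos: [0.5533, 0.0348, 0.0539]
eef_rot: [0.708, 0.707, -0.001, -0.0]
contact_force: [-2.6, 0.4, 3.1]
opening: 0.346
```

Run:
```python
from h import *
s,P=fing(("side",));save(s,"side6.png",(190,130,330,260),5)
```

```text
side 4.82 [0.5533 0.0348 0.0538] open 0.346 F [-3.1  0.8  4. ]
   0.046 29 [0.532 0.024 0.043] [0.559 0.058 0.048]
   0.052 34 [0.532 0.031 0.049] [0.559 0.058 0.054]
   0.058 45 [0.534 0.043 0.055] [0.569 0.058 0.061]
   0.064 27 [0.535 0.044 0.061] [0.578 0.056 0.067]
   0.07 40 [0.523 0.03  0.067] [0.581 0.053 0.073]
   0.076 43 [0.523 0.031 0.073] [0.58  0.053 0.079]
   0.082 79 [0.522 0.032 0.079] [0.584 0.054 0.085]
   0.088 27 [0.522 0.033 0.085] [0.583 0.048 0.091]
   0.094 25 [0.521 0.028 0.091] [0.581 0.048 0.097]
   0.1 23 [0.521 0.026 0.097] [0.584 0.049 0.103]
   0.106 21 [0.522 0.03  0.103] [0.587 0.048 0.109]
```

View pics/side6.png

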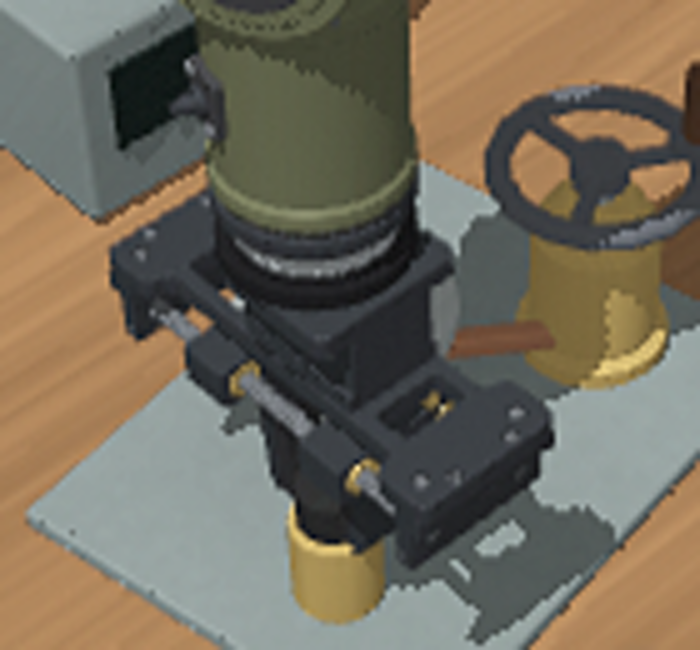

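Gripped: opening 0.346, about 30 mm on the 32 mm head. Lifting straight up.

Call:
send_rows(
  moves=[0,0,-0.015,0,0,0,0,0,-0.035,0,0,0,0,0,-0.055,0,0,0,0,0,-0.07,0,0,0,0,0,-0.07,0,0,0],
)

```text
clock: 5.23
tool_pos: [0.5561, 0.0351, 0.1267]
eef_rot: [0.708, 0.706, 0.001, 0.002]
contact_force: [0.3, 0.4, -0.5]
opening: 0.347
```

Call:
send_rows(
  moves=[0.03,-0.01,0,0,0,0,0.065,-0.02,0,0,0,0,0.1,-0.03,0,0,0,0,0.13,-0.043,0,0,0,0,0.16,-0.053,0,0,0,0],
)

```text
clock: 5.65
tool_pos: [0.5023, 0.1969, 0.1257]
eef_rot: [0.708, 0.707, 0.001, 0.001]
contact_force: [-0.6, 0.1, -0.9]
opening: 0.342
```

Call:
send_rows(
  moves=[0.02,-0.006,0,0,0,0,0.04,-0.012,0,0,0,0,0.06,-0.018,0,0,0,0,0.075,-0.024,0,0,0,0,0.085,-0.028,0,0,0,0],
)

```text
clock: 6.07
tool_pos: [0.4735, 0.2843, 0.1248]
eef_rot: [0.707, 0.708, 0.001, 0.001]
contact_force: [-0.2, -0.6, -0.2]
opening: 0.347
```

Run:
```python
from h import *
s,P=fing(("side","wrist"));save(s,"w7.png")
s=imaging.snapshot("side");save(s,"side7.png")
```

```text
side 6.12 [0.4727 0.2863 0.1249] open 0.348 F [-0.4  1.6  0.3]
   0.129 1 [0.47  0.301 0.131] [0.47  0.301 0.131]
   0.135 5 [0.463 0.299 0.133] [0.467 0.3   0.136]
   0.141 2 [0.464 0.299 0.139] [0.465 0.301 0.14 ]
wrist 6.17 [0.4735 0.2842 0.125 ] open 0.347 F [ 0.5  0.4 -0.3]
   0.117 14 [0.469 0.298 0.117] [0.478 0.299 0.12 ]
   0.123 5 [0.469 0.298 0.12 ] [0.477 0.3   0.121]
   0.129 7 [0.462 0.298 0.131] [0.481 0.303 0.132]
   0.135 285 [0.449 0.292 0.132] [0.499 0.305 0.138]
   0.141 524 [0.446 0.293 0.138] [0.503 0.305 0.144]
   0.147 651 [0.445 0.279 0.144] [0.503 0.305 0.15 ]
   0.153 3608 [0.444 0.273 0.15 ] [0.504 0.305 0.156]
   0.159 695 [0.443 0.278 0.156] [0.504 0.299 0.162]
   0.165 614 [0.443 0.279 0.162] [0.505 0.299 0.168]
   0.171 568 [0.442 0.294 0.168] [0.505 0.299 0.174]
   0.177 735 [0.443 0.288 0.174] [0.505 0.299 0.18 ]
```

View pics/w7.png

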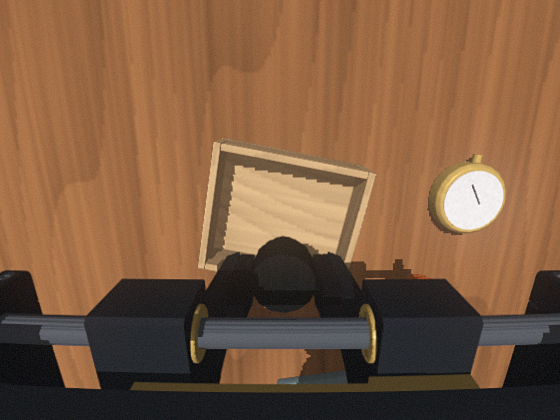

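View pics/side7.png

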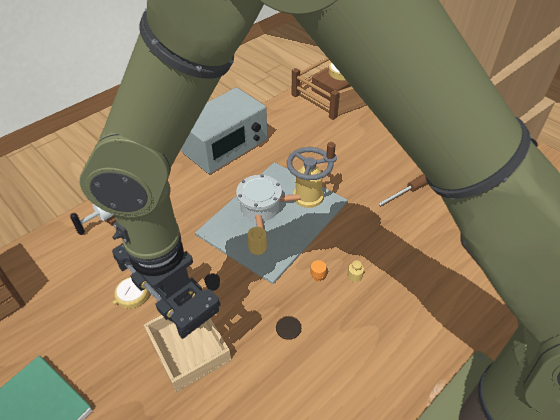

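The wrist view shows the bung (285,260) held between the fingers near the box. Box measured centre is (0.472,0.281) and the bung's is about (0.474,0.288). I'll shift −6 mm in y and lower it into the box.

Call:
send_rows(
  moves=[-0.003,-0.001,0.02,0,0,0,-0.006,-0.002,0.04,0,0,0,-0.006,-0.002,0.06,0,0,0,-0.006,-0.002,0.08,0,0,0,-0.006,-0.002,0.085,0,0,0],
)

```text
clock: 6.63
tool_pos: [0.472, 0.2729, 0.0375]
eef_rot: [0.708, 0.706, -0.002, 0.002]
contact_force: [0.5, 0.2, -0.3]
opening: 0.344
```

Call:
send_rows(
  moves=[0,0,0.006,0,0,0,0,0,0.012,0,0,0,0,0,0.018,0,0,0,0,0,0.021,0,0,0,0,0,0.021,0,0,0],
)

```text
clock: 7.05
tool_pos: [0.472, 0.2728, 0.0163]
eef_rot: [0.708, 0.706, -0.002, 0.002]
contact_force: [-0.1, -0.3, 0.5]
opening: 0.343
```

Run:
```python
from h import *
st=r.get_state();print(st["tool_pos"],st["contact_force"])
s=imaging.snapshot("side");save(s,"side8.png",(120,230,260,400),4)
```

```text
[0.47204413 0.27277901 0.01632434] [-0.12419635 -0.25578255  0.45956845]
```

View pics/side8.png

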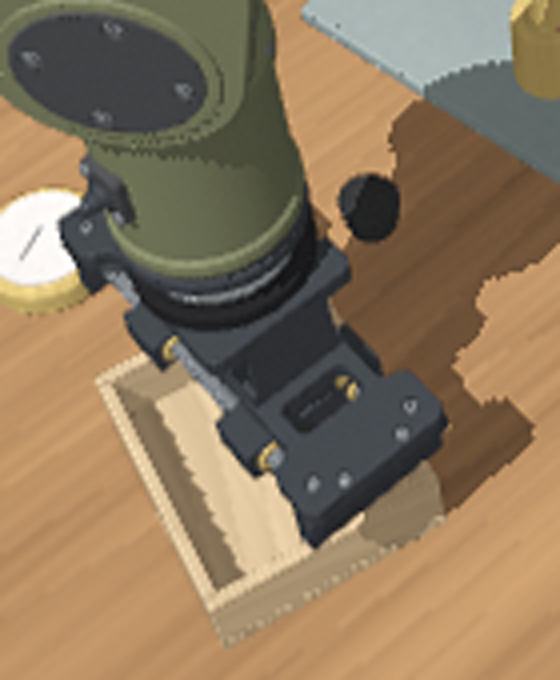

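The hand is over the box with the bung about 2 mm above the floor. Opening slightly to release, then rising.

Call:
send_rows(
  moves=[0,0,0,0,0,0,0,0,0,0,0,0,0,0,0,0,0,0,0,0,0,0,0,0,0,0,0,0,0,0],
  claw=-0.15,
)

```text
clock: 7.52
tool_pos: [0.4723, 0.273, 0.0169]
eef_rot: [0.708, 0.706, -0.001, 0.002]
contact_force: [0.8, 0.1, -0.1]
opening: 0.574
```

Call:
send_rows(
  moves=[0,0,-0.02,0,0,0,0,0,-0.04,0,0,0,0,0,-0.07,0,0,0,0,0,-0.1,0,0,0,0,0,-0.13,0,0,0],
)

```text
clock: 7.93
tool_pos: [0.4717, 0.2733, 0.1481]
eef_rot: [0.708, 0.706, -0.002, 0.002]
contact_force: [-0.0, 0.7, -0.1]
opening: 0.579
```

Run:
```python
from h import *
w=imaging.snapshot("wrist");save(w,"w9.png");W=cloud(w)
k=(np.linalg.norm(W[...,:2]-[.472,.275],axis=-1)<.06)&(W[...,2]>.03)&(W[...,2]<.048);Q=W[k];print(len(Q))
im=w["image"].max(-1); kk=k&(im<70);Q=W[kk];print(len(Q),Q.mean(0),cv2.minEnclosingCircle(Q[:,:2].astype(np.float32)))
B=W[(W[...,2]>.036)&(W[...,2]<.048)&(np.linalg.norm(W[...,:2]-[.472,.28],axis=-1)<.1)];print(cv2.minAreaRect(B[:,:2].astype(np.float32)))
```

```text
2327
976 [0.4736131  0.27720109 0.0435071 ] ((0.47378259897232056, 0.27586135268211365), 0.015497717075049877)
((0.47394227981567383, 0.28036683797836304), (0.11042142659425735, 0.13045457005500793), 79.1048583984375)
```

View pics/w9.png

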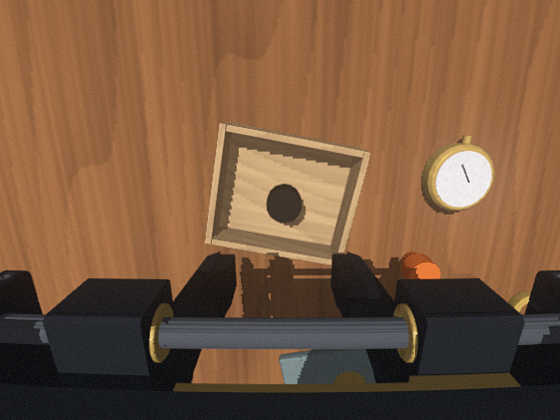

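The bung stands upright in the box at pixel (285,203), world (0.474,0.276). Next, the handwheel: I rise and travel above it.

Call:
send_rows(
  moves=[-0.03,0.01,-0.03,0,0,0,-0.06,0.015,-0.06,0,0,0,-0.1,0.025,-0.075,0,0,0,-0.14,0.035,-0.075,0,0,0,-0.18,0.045,-0.075,0,0,0],
)

```text
clock: 8.4
tool_pos: [0.5178, 0.1011, 0.2303]
eef_rot: [0.708, 0.707, 0.005, 0.004]
contact_force: [1.3, 0.2, -0.8]
opening: 0.576
```

Call:
send_rows(
  moves=[-0.04,0.01,0,0,0,0,-0.08,0.02,0,0,0,0,-0.12,0.03,0,0,0,0,-0.16,0.04,0,0,0,0,-0.2,0.048,0,0,0,0],
)

```text
clock: 8.82
tool_pos: [0.5657, -0.1012, 0.2305]
eef_rot: [0.708, 0.706, 0.005, 0.004]
contact_force: [2.2, 1.3, -0.4]
opening: 0.576
```

Call:
send_rows(
  moves=[-0.025,0,0,0,0,0,-0.05,0,0,0,0,0,-0.075,0,0,0,0,0,-0.09,0,0,0,0,0,-0.09,0,0,0,0,0],
)

```text
clock: 9.23
tool_pos: [0.5646, -0.1959, 0.23]
eef_rot: [0.71, 0.704, 0.004, 0.005]
contact_force: [-0.0, -0.8, -0.5]
opening: 0.575
```

Run:
```python
from h import *
print(tool()[0])
w=imaging.snapshot("wrist");save(w,"w10.png");W=cloud(w)
for q in ["hub","grip_mid","valve","flange"]:
    l=imaging.pinpoint(q,w); print(q,[(round(x["score"],2),(np.array(x["point"])*[560,420]).round(1).tolist()) for x in l[:3]])
c=np.array([.577,-.150])
k=(np.linalg.norm(W[...,:2]-c,axis=-1)<.075)&(W[...,2]>.117)&(W[...,2]<.130);Q=W[k];print("rim",len(Q),cv2.minEnclosingCircle(Q[:,:2].astype(np.float32)),np.percentile(Q[:,2],[50,95]))
k=(np.linalg.norm(W[...,:2]-c,axis=-1)<.075)&(W[...,2]>.158)&(W[...,2]<.170);Q=W[k]
if len(Q): print("griptop",len(Q),Q.mean(0),cv2.minEnclosingCircle(Q[:,:2].astype(np.float32)),np.median(Q[:,2]))
```

```text
[ 0.56461486 -0.19594383  0.23004972]
hub [(0.79, [303.8, 155.3])]
grip_mid [(0.75, [278.0, 208.9])]
valve []
flange []
rim 6390 ((0.5835728645324707, -0.15372666716575623), 0.05589165538549423) [0.12432466 0.12688145]
griptop 410 [ 0.56340254 -0.18941914  0.1635151 ] ((0.5632139444351196, -0.19047720730304718), 0.008995533920824528) 0.16381571518111626
```

View pics/w10.png

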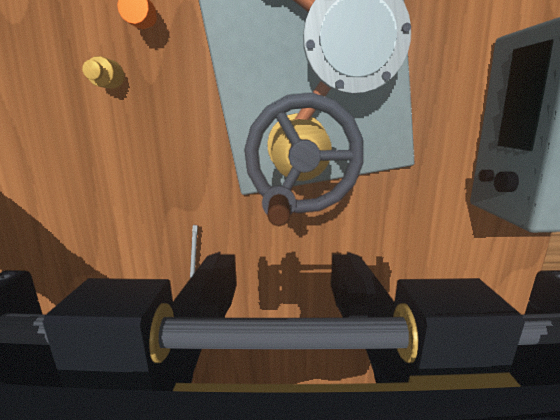

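```bash
cat >> h.py <<'E'
def circ(Q):
    A=np.c_[2*Q,np.ones(len(Q))];x=np.linalg.lstsq(A,(Q**2).sum(1),rcond=None)[0];return x[:2],np.sqrt(x[2]+x[:2]@x[:2])
E
python3 - <<'E'
from h import *
w=imaging.snapshot("wrist");W=cloud(w)
print("hubpx",px2w(w,304,155,z=.125),W[155,304])
Z=(W[...,2]>.1235)&(W[...,2]<.128)
c=np.array([.580,-.150])
for i in range(6):
    d=W[...,:2]-c;rr=np.linalg.norm(d,axis=-1);a=np.arctan2(d[...,1],d[...,0])
    ga=np.arctan2(-.1905-c[1],.5632-c[0]); away=np.abs((a-ga+np.pi)%(2*np.pi)-np.pi)>.6
    k=Z&(rr>.038)&(rr<.055)&away; c,rad=circ(W[k][:,:2])
print(k.sum(),c,rad, np.linalg.norm(c-[.5632,-.1905]),np.degrees(ga))
fing(("wrist","side"),.03)
E
```

```text
hubpx [ 0.58625889 -0.14111019  0.125     ] [ 0.58617235 -0.14098279  0.12607219]
2591 [ 0.58555783 -0.15004246] 0.04531960587167339 0.04622429219266405 -118.92611265731534
wrist 9.58 [ 0.5659 -0.1892  0.2305] open 0.576 F [0.8 0.  0.6]
   0.241 99 [ 0.533 -0.196  0.24 ] [ 0.601 -0.177  0.244]
   0.247 391 [ 0.529 -0.196  0.244] [ 0.605 -0.176  0.25 ]
   0.253 468 [ 0.527 -0.196  0.25 ] [ 0.606 -0.176  0.256]
   0.259 596 [ 0.527 -0.197  0.256] [ 0.607 -0.176  0.262]
   0.265 782 [ 0.526 -0.197  0.262] [ 0.607 -0.176  0.268]
   0.271 721 [ 0.526 -0.197  0.268] [ 0.608 -0.176  0.274]
   0.277 666 [ 0.525 -0.194  0.274] [ 0.608 -0.176  0.28 ]
side 9.63 [ 0.5658 -0.1896  0.2305] open 0.577 F [0.1 0.  0.7]
   0.24 15 [ 0.531 -0.196  0.24 ] [ 0.601 -0.178  0.243]
   0.246 44 [ 0.525 -0.198  0.244] [ 0.603 -0.176  0.249]
   0.252 54 [ 0.525 -0.198  0.25 ] [ 0.603 -0.176  0.255]
   0.258 57 [ 0.524 -0.197  0.256] [ 0.603 -0.174  0.261]
   0.264 56 [ 0.524 -0.198  0.262] [ 0.606 -0.177  0.267]
   0.27 57 [ 0.523 -0.197  0.268] [ 0.603 -0.175  0.273]
   0.276 60 [ 0.523 -0.198  0.274] [ 0.605 -0.175  0.279]
```

Run:
```python
from h import *
for cam in ["wrist","side"]:
    w=imaging.snapshot(cam);W=cloud(w);print(cam,tool()[0])
    c0=np.array([.58,-.150])
    k=(np.linalg.norm(W[...,:2]-c0,axis=-1)<.075)&(W[...,2]>.16)&(W[...,2]<.170);Q=W[k]
    print("griptop",len(Q),Q.mean(0),cv2.minEnclosingCircle(Q[:,:2].astype(np.float32)))
    g=np.array(cv2.minEnclosingCircle(Q[:,:2].astype(np.float32))[0])
    Z=(W[...,2]>.1215)&(W[...,2]<.128);c=c0
    for i in range(6):
        d=W[...,:2]-c;rr=np.linalg.norm(d,axis=-1);a=np.arctan2(d[...,1],d[...,0])
        ga=np.arctan2(*(g-c)[::-1]); away=np.abs((a-ga+np.pi)%(2*np.pi)-np.pi)>.5
        k=Z&(rr>.038)&(rr<.055)&away; c,rad=circ(W[k][:,:2])
    print(k.sum(),c,rad,np.linalg.norm(c-g),np.degrees(ga))
```

```text
wrist [ 0.56578561 -0.18997966  0.23049495]
griptop 391 [ 0.56341443 -0.18950222  0.16366016] ((0.5632065534591675, -0.19007273018360138), 0.0090131601318717)
3632 [ 0.58550359 -0.14972686] 0.0451508350934289 0.04609715131910616 -118.92711808794876
side [ 0.56574299 -0.19034906  0.23046994]
griptop 37 [ 0.56006058 -0.18851115  0.16266354] ((0.5605654120445251, -0.1889246702194214), 0.008799082599580288)
333 [ 0.58282121 -0.1480884 ] 0.04548207119522642 0.04650722217923432 -118.59042256782178
```

The wheel is now clear: hub at world (0.5855,−0.1497), grip (0.5632,−0.190) at −119°, rim top 0.125, grip top 0.164. At that time the pixels were about (304,155) for the hub and (278,209) for the grip. Descending over the grip.

Call:
send_rows(
  moves=[-0.001,-0.002,0.01,0,0,0,-0.003,-0.0035,0.02,0,0,0,-0.003,-0.0035,0.035,0,0,0,-0.003,-0.0035,0.05,0,0,0,-0.003,-0.0035,0.055,0,0,0],
  claw=-0.15,
)

```text
clock: 10.15
tool_pos: [0.5613, -0.1929, 0.173]
eef_rot: [0.707, 0.707, 0.004, 0.002]
contact_force: [0.3, 0.2, -0.0]
opening: 0.575
```

Run:
```python
from h import *
w,W=fing(("wrist",),.03);save(w,"w11.png")
k=(np.linalg.norm(W[...,:2]-[.5632,-.19],axis=-1)<.02)&(W[...,2]>.16)&(W[...,2]<.17);Q=W[k]
print("griptop",len(Q),Q.mean(0),cv2.minEnclosingCircle(Q[:,:2].astype(np.float32)))
```

```text
wrist 10.2 [ 0.5613 -0.1929  0.173 ] open 0.575 F [ 0.   0.2 -0.5]
   0.165 598 [ 0.555 -0.199  0.162] [ 0.572 -0.181  0.166]
   0.183 100 [ 0.528 -0.2    0.183] [ 0.597 -0.181  0.186]
   0.189 381 [ 0.524 -0.201  0.186] [ 0.6   -0.18   0.192]
   0.195 474 [ 0.523 -0.201  0.192] [ 0.602 -0.18   0.198]
   0.201 570 [ 0.522 -0.201  0.198] [ 0.602 -0.18   0.204]
   0.207 799 [ 0.521 -0.202  0.204] [ 0.602 -0.18   0.21 ]
   0.213 731 [ 0.521 -0.201  0.21 ] [ 0.603 -0.18   0.216]
   0.219 662 [ 0.521 -0.197  0.216] [ 0.604 -0.181  0.222]
griptop 655 [ 0.56320868 -0.18924976  0.16359375] ((0.563299834728241, -0.18996797502040863), 0.00922877062112093)
```

View pics/w11.png

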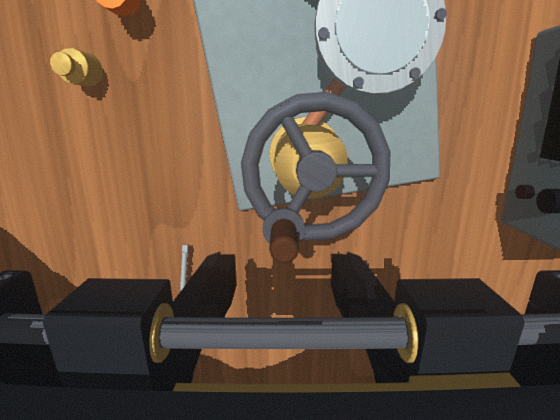

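The grip (283,245) lies between the fingers and is centred within about 1 mm. Going down 48 mm, then closing.

Call:
send_rows(
  moves=[0,0.001,0.012,0,0,0,0,0.001,0.024,0,0,0,0,0.001,0.036,0,0,0,0,0.001,0.048,0,0,0,0,0.001,0.048,0,0,0],
)

```text
clock: 10.62
tool_pos: [0.5615, -0.1924, 0.1234]
eef_rot: [0.707, 0.707, 0.003, 0.0]
contact_force: [-0.7, 0.8, -0.8]
opening: 0.574
```

Call:
send_rows(
  moves=[0,0,0,0,0,0,0,0,0,0,0,0,0,0,0,0,0,0,0,0,0,0,0,0,0,0,0,0,0,0],
  claw=1,
  grip_force=20,
)

```text
clock: 11.03
tool_pos: [0.5619, -0.1925, 0.1241]
eef_rot: [0.707, 0.707, 0.003, 0.001]
contact_force: [-0.3, 0.2, 0.8]
opening: 0.221
```

Run:
```python
from h import *
w,W=fing(("side",),.03);save(w,"side12.png",(270,110,390,230),5)
```

```text
side 11.08 [ 0.5619 -0.1925  0.124 ] open 0.195 F [-1.4 -0.1  2.6]
   0.116 29 [ 0.536 -0.191  0.114] [ 0.617 -0.163  0.119]
   0.122 129 [ 0.535 -0.195  0.119] [ 0.617 -0.163  0.125]
   0.128 53 [ 0.54  -0.195  0.125] [ 0.615 -0.164  0.13 ]
   0.134 20 [ 0.542 -0.185  0.131] [ 0.581 -0.18   0.137]
   0.14 40 [ 0.538 -0.201  0.137] [ 0.585 -0.18   0.143]
   0.146 50 [ 0.537 -0.2    0.143] [ 0.585 -0.18   0.149]
   0.152 45 [ 0.537 -0.199  0.149] [ 0.584 -0.18   0.155]
   0.158 63 [ 0.535 -0.2    0.155] [ 0.585 -0.179  0.161]
   0.164 63 [ 0.534 -0.201  0.161] [ 0.588 -0.178  0.167]
   0.17 36 [ 0.534 -0.202  0.168] [ 0.588 -0.18   0.173]
   0.176 44 [ 0.534 -0.197  0.173] [ 0.586 -0.179  0.179]
```

View pics/side12.png

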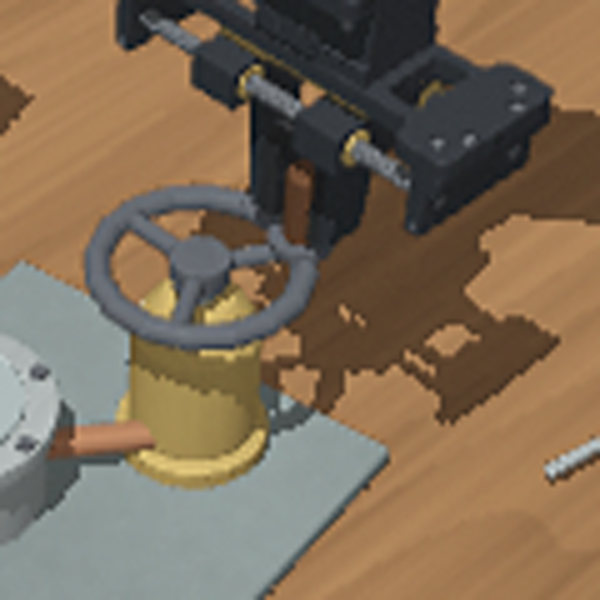

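Gripped: opening 0.195, about 17 mm on the 18 mm sleeve. The side view shows the fingertips at about (330,250) in the crop, above the flange. Now a helper to work out the arc rows.

```bash
cat > arc.py <<'E'
from h import *
import json,os
# usage: arc.py [per-row deg] ; hub & z0 in reported frame
H=np.array([.5842,-.1522]);A0=np.radians(-118.9);Z0=.124;RAD=.046
if os.path.exists("arc.json"): d=json.load(open("arc.json"));H=np.array(d["H"]);RAD=d["R"];Z0=d["Z0"]
def main(step,prev,n=5,rad=None):
    st=r.get_state();p=np.array(st["tool_pos"]);M=R.from_quat(st["eef_rot"]).as_matrix();F=np.array(st["contact_force"])
    d=p[:2]-H;a=np.arctan2(d[1],d[0]);phi=(a-A0);pv=np.radians(prev)
    phi+=2*np.pi*np.round((pv-phi)/(2*np.pi))
    t=np.array([-np.sin(a),np.cos(a)]);rh=d/np.linalg.norm(d)
    print(f"t {st['clock']:.2f} phi {np.degrees(phi):.1f} rad {np.linalg.norm(d)*1e3:.1f}mm zerr {(p[2]-Z0-.00255*phi)*1e3:.1f}mm Ft {F[:2]@t:.1f} Fr {F[:2]@rh:.1f} Fz {F[2]:.1f} open {st['opening']:.3f} p {p.round(4)}")
    with open("log.txt","a") as f: f.write(f"{phi} {p[0]} {p[1]} {p[2]} {F[0]} {F[1]} {F[2]}\n")
    for i in range(1,n+1):
        f=phi+np.radians(step)*i
        P=np.r_[H+RAD*np.array([np.cos(A0+f),np.sin(A0+f)]),Z0+.00255*f]
        print((M.T@(P-p)).round(4).tolist())
main(float(sys.argv[1]),float(sys.argv[2]))
E
python3 arc.py 8 0
```

```text
t 11.08 phi -0.0 rad 46.1mm zerr -0.0mm Ft -1.2 Fr 0.8 Fz 2.6 open 0.195 p [ 0.5619 -0.1925  0.124 ]
[-0.0026, 0.0059, -0.0003]
[-0.0045, 0.012, -0.0007]
[-0.0055, 0.0183, -0.001]
[-0.0056, 0.0248, -0.0013]
[-0.0048, 0.0311, -0.0016]
```

Call:
send_rows(
  moves=[-0.0026,0.006,-0.0003,0,0,0,-0.0045,0.012,-0.0007,0,0,0,-0.0055,0.0183,-0.001,0,0,0,-0.0056,0.0248,-0.0013,0,0,0,-0.0048,0.031,-0.0017,0,0,0],
)

```text
clock: 11.5
tool_pos: [0.5932, -0.1976, 0.1258]
eef_rot: [0.707, 0.707, 0.003, 0.001]
contact_force: [-3.9, 1.5, 1.5]
opening: 0.193
```

```bash
python3 arc.py 12 40
```

```text
t 11.50 phi 40.1 rad 46.3mm zerr -0.0mm Ft -3.5 Fr -2.2 Fz 1.5 open 0.193 p [ 0.5932 -0.1976  0.1258]
[0.0031, 0.0091, -0.0005]
[0.0078, 0.0175, -0.001]
[0.0142, 0.0248, -0.0014]
[0.0219, 0.0305, -0.0019]
[0.0306, 0.0345, -0.0024]
```

Tracking well. Drag is about 3.5 N. Continuing.

Call:
send_rows(
  moves=[0.003,0.009,-0.0005,0,0,0,0.008,0.0175,-0.001,0,0,0,0.014,0.025,-0.0014,0,0,0,0.022,0.0305,-0.0019,0,0,0,0.0305,0.0345,-0.0024,0,0,0],
)

```text
clock: 11.92
tool_pos: [0.6277, -0.1685, 0.1284]
eef_rot: [0.708, 0.707, 0.002, 0.001]
contact_force: [-6.3, -2.4, 2.3]
opening: 0.195
```

```bash
python3 arc.py 12 100
```

```text
t 11.92 phi 98.4 rad 46.5mm zerr 0.0mm Ft -4.4 Fr -5.0 Fz 2.3 open 0.195 p [ 0.6277 -0.1685  0.1284]
[0.0095, 0.002, -0.0005]
[0.0191, 0.0024, -0.001]
[0.0286, 0.0008, -0.0015]
[0.0375, -0.0028, -0.0021]
[0.0455, -0.0081, -0.0026]
```

Call:
send_rows(
  moves=[0.0095,0.0015,-0.0005,0,0,0,0.019,0.0015,-0.001,0,0,0,0.0285,0,-0.0015,0,0,0,0.0375,-0.004,-0.0021,0,0,0,0.0455,-0.009,-0.0026,0,0,0],
)

```text
clock: 12.33
tool_pos: [0.6196, -0.1225, 0.1312]
eef_rot: [0.708, 0.707, 0.002, 0.002]
contact_force: [0.2, -5.8, -1.3]
opening: 0.195
```

```bash
python3 arc.py 12 158
```

```text
t 12.33 phi 158.9 rad 46.2mm zerr 0.1mm Ft -4.6 Fr -3.6 Fz -1.3 open 0.195 p [ 0.6196 -0.1225  0.1312]
[0.0065, -0.0071, -0.0005]
[0.0116, -0.0152, -0.0011]
[0.0149, -0.0243, -0.0016]
[0.0162, -0.0338, -0.0022]
[0.0155, -0.0434, -0.0028]
```

Call:
send_rows(
  moves=[0.0055,-0.0075,-0.0005,0,0,0,0.0105,-0.0155,-0.0011,0,0,0,0.0138,-0.0245,-0.0016,0,0,0,0.0153,-0.034,-0.0022,0,0,0,0.0147,-0.0434,-0.0028,0,0,0],
)

```text
clock: 12.75
tool_pos: [0.5773, -0.1067, 0.1338]
eef_rot: [0.707, 0.707, 0.004, 0.003]
contact_force: [4.3, -4.4, -6.7]
opening: 0.196
```

```bash
python3 arc.py 8 218
```

```text
t 12.75 phi 217.5 rad 46.0mm zerr 0.2mm Ft -3.6 Fr -4.9 Fz -6.7 open 0.196 p [ 0.5773 -0.1067  0.1338]
[-0.0014, -0.0063, -0.0003]
[-0.0036, -0.0123, -0.0007]
[-0.0067, -0.0179, -0.0011]
[-0.0105, -0.023, -0.0015]
[-0.015, -0.0276, -0.0019]
```

Small side loads are building up (Fr −5, Fz −7 N), so I nudge the hub estimate and height, and slow down near the earliest stop position (288°).

```bash
echo '{"H":[0.5836,-0.1532],"R":0.0458,"Z0":0.1235}'>arc.json; python3 arc.py 8 218
```

```text
t 12.75 phi 216.6 rad 46.9mm zerr 0.7mm Ft -3.6 Fr -4.9 Fz -6.7 open 0.196 p [ 0.5773 -0.1067  0.1338]
[-0.0024, -0.0061, 0.0003]
[-0.0045, -0.0121, -0.0001]
[-0.0075, -0.0178, -0.0006]
[-0.0112, -0.023, -0.001]
[-0.0156, -0.0276, -0.0014]
```

Call:
send_rows(
  moves=[-0.0024,-0.006,0.0003,0,0,0,-0.0045,-0.012,-0.0001,0,0,0,-0.0075,-0.018,-0.0006,0,0,0,-0.0112,-0.023,-0.001,0,0,0,-0.0156,-0.0276,-0.0014,0,0,0],
)

```text
clock: 13.17
tool_pos: [0.5507, -0.1211, 0.1354]
eef_rot: [0.707, 0.707, 0.005, 0.004]
contact_force: [5.5, 0.1, -1.7]
opening: 0.199
```

```bash
python3 arc.py 6 257
```

```text
t 13.17 phi 254.6 rad 46.0mm zerr 0.6mm Ft -3.9 Fr -3.9 Fz -1.7 open 0.199 p [ 0.5507 -0.1211  0.1354]
[-0.0037, -0.003, 0.0003]
[-0.0077, -0.0058, -0.0]
[-0.0118, -0.0081, -0.0003]
[-0.0162, -0.01, -0.0006]
[-0.0208, -0.0115, -0.0009]
```

Call:
send_rows(
  moves=[-0.0037,-0.003,0.0002,0,0,0,-0.0077,-0.0057,0,0,0,0,-0.0118,-0.008,-0.0003,0,0,0,-0.0162,-0.0098,-0.0006,0,0,0,-0.0208,-0.0112,-0.0009,0,0,0],
)

```text
clock: 13.58
tool_pos: [0.5397, -0.1415, 0.1366]
eef_rot: [0.707, 0.708, 0.006, 0.004]
contact_force: [3.6, 2.6, 5.0]
opening: 0.194
```

```bash
python3 arc.py 5 285
```

```text
t 13.58 phi 284.0 rad 45.4mm zerr 0.4mm Ft -3.5 Fr -2.8 Fz 5.0 open 0.194 p [ 0.5397 -0.1415  0.1366]
[-0.0038, -0.0012, 0.0002]
[-0.0078, -0.0017, -0.0001]
[-0.0118, -0.0019, -0.0003]
[-0.0158, -0.0017, -0.0005]
[-0.0197, -0.0012, -0.0008]
```

Call:
send_rows(
  moves=[-0.0038,-0.0008,-0.0002,0,0,0,-0.0078,-0.0013,-0.0005,0,0,0,-0.0118,-0.0015,-0.0007,0,0,0,-0.0158,-0.0013,-0.0009,0,0,0,-0.0197,-0.0008,-0.0012,0,0,0],
)

```text
clock: 14.0
tool_pos: [0.5391, -0.1605, 0.1377]
eef_rot: [0.706, 0.708, 0.006, 0.003]
contact_force: [4.3, 3.4, 1.8]
opening: 0.195
```

```bash
python3 arc.py 6 308
python3 - <<'E'
from h import *
L=np.loadtxt("log.txt");print(circ(L[:,1:3]))
E
```

```text
t 14.00 phi 308.2 rad 45.1mm zerr 0.5mm Ft -2.7 Fr -4.8 Fz 1.8 open 0.195 p [ 0.5391 -0.1605  0.1377]
[-0.0048, 0.0003, 0.0002]
[-0.0093, 0.0018, -0.0001]
[-0.0137, 0.0038, -0.0003]
[-0.0179, 0.0062, -0.0006]
[-0.0217, 0.0091, -0.0008]
(array([ 0.58449089, -0.15233305]), np.float64(0.04610796457751072))
```

```bash
echo '{"H":[0.5842,-0.1525],"R":0.0457,"Z0":0.1239}'>arc.json; python3 arc.py 6 308
```

```text
t 14.00 phi 309.0 rad 45.8mm zerr 0.1mm Ft -2.6 Fr -4.8 Fz 1.8 open 0.195 p [ 0.5391 -0.1605  0.1377]
[-0.0046, 0.0012, -0.0002]
[-0.0092, 0.0028, -0.0005]
[-0.0135, 0.0048, -0.0007]
[-0.0176, 0.0072, -0.001]
[-0.0214, 0.0101, -0.0012]
```

Call:
send_rows(
  moves=[-0.0046,0.0012,-0.0002,0,0,0,-0.0092,0.0028,-0.0005,0,0,0,-0.0135,0.0048,-0.0007,0,0,0,-0.0176,0.0072,-0.001,0,0,0,-0.0214,0.01,-0.0012,0,0,0],
)

```text
clock: 14.42
tool_pos: [0.5479, -0.1806, 0.1388]
eef_rot: [0.706, 0.708, 0.006, 0.001]
contact_force: [1.0, 5.1, 5.6]
opening: 0.198
```

```bash
python3 arc.py 6 338
```

```text
t 14.42 phi 336.6 rad 45.9mm zerr -0.1mm Ft -3.4 Fr -3.9 Fz 5.6 open 0.198 p [ 0.5479 -0.1806  0.1388]
[-0.0035, 0.0033, -0.0003]
[-0.0068, 0.0067, -0.0006]
[-0.0097, 0.0105, -0.0008]
[-0.0122, 0.0146, -0.0011]
[-0.0143, 0.0189, -0.0013]
```

Call:
send_rows(
  moves=[-0.0035,0.0033,-0.0006,0,0,0,-0.0068,0.0067,-0.001,0,0,0,-0.0097,0.0105,-0.0013,0,0,0,-0.0122,0.0146,-0.0016,0,0,0,-0.0143,0.0189,-0.0019,0,0,0],
)

```text
clock: 14.83
tool_pos: [0.5637, -0.1936, 0.14]
eef_rot: [0.706, 0.708, 0.005, -0.002]
contact_force: [-1.6, 4.7, 5.0]
opening: 0.197
```

```bash
python3 arc.py 6 366
```

```text
t 14.83 phi 362.4 rad 45.9mm zerr -0.0mm Ft -3.5 Fr -3.5 Fz 5.0 open 0.197 p [ 0.5637 -0.1936  0.14  ]
[-0.0018, 0.0045, -0.0003]
[-0.0032, 0.009, -0.0005]
[-0.0042, 0.0137, -0.0008]
[-0.0046, 0.0185, -0.001]
[-0.0046, 0.0233, -0.0013]
```

Call:
send_rows(
  moves=[-0.0018,0.0045,-0.0006,0,0,0,-0.0032,0.009,-0.001,0,0,0,-0.0042,0.0137,-0.0013,0,0,0,-0.0046,0.0185,-0.0015,0,0,0,-0.0046,0.0233,-0.0018,0,0,0],
)

```text
clock: 15.25
tool_pos: [0.5833, -0.1984, 0.1411]
eef_rot: [0.706, 0.708, 0.002, -0.005]
contact_force: [-3.5, 1.3, 5.5]
opening: 0.194
```

```bash
python3 arc.py 6 390
python3 - <<'E'
from h import *
w=imaging.snapshot("side");save(w,"side13.png",(270,110,390,230),5)
E
```

```text
t 15.25 phi 387.8 rad 45.9mm zerr -0.0mm Ft -3.5 Fr -1.3 Fz 5.5 open 0.194 p [ 0.5833 -0.1984  0.1411]
[0.0003, 0.0048, -0.0003]
[0.001, 0.0095, -0.0006]
[0.0021, 0.0142, -0.0009]
[0.0037, 0.0187, -0.0011]
[0.0058, 0.023, -0.0014]
```

View pics/side13.png

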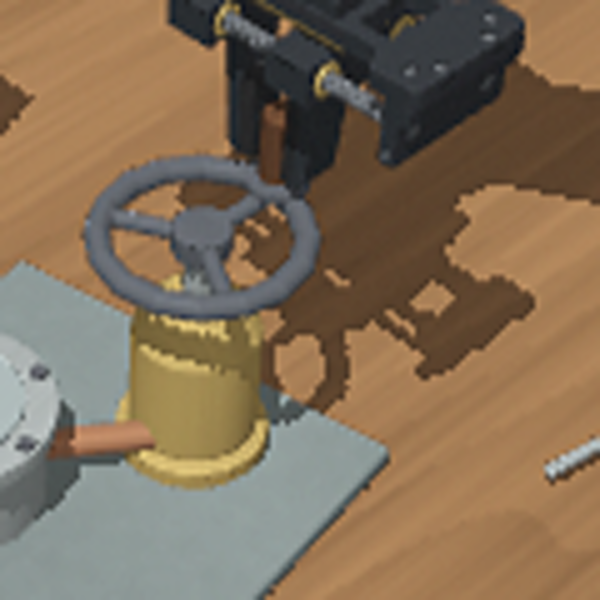

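The wheel has risen (steel stem showing at crop (200,280)), and the fingers hold the grip clear of the flange. Continuing.

Call:
send_rows(
  moves=[0.0003,0.0048,-0.0006,0,0,0,0.001,0.0095,-0.001,0,0,0,0.0021,0.0142,-0.0013,0,0,0,0.0037,0.0187,-0.0016,0,0,0,0.0058,0.023,-0.0019,0,0,0],
)

```text
clock: 15.72
tool_pos: [0.6037, -0.194, 0.1423]
eef_rot: [0.707, 0.708, -0.001, -0.007]
contact_force: [-3.7, 1.1, 4.2]
opening: 0.199
```

```bash
python3 arc.py 6 416
```

```text
t 15.72 phi 414.1 rad 45.9mm zerr -0.0mm Ft -2.9 Fr -2.6 Fz 4.2 open 0.199 p [ 0.6037 -0.194   0.1423]
[0.0025, 0.0041, -0.0003]
[0.0051, 0.0081, -0.0006]
[0.0082, 0.0117, -0.0009]
[0.0117, 0.0151, -0.0012]
[0.0154, 0.018, -0.0014]
```

Call:
send_rows(
  moves=[0.0025,0.0041,-0.0005,0,0,0,0.0051,0.0081,-0.0009,0,0,0,0.0082,0.0117,-0.0012,0,0,0,0.0117,0.0151,-0.0015,0,0,0,0.0154,0.018,-0.0017,0,0,0],
)

```text
clock: 16.13
tool_pos: [0.6206, -0.1804, 0.1436]
eef_rot: [0.707, 0.707, -0.002, -0.007]
contact_force: [-2.6, -2.9, 3.3]
opening: 0.195
```

```bash
python3 arc.py 6 442
```

```text
t 16.13 phi 441.4 rad 45.9mm zerr 0.0mm Ft -3.9 Fr -0.3 Fz 3.3 open 0.195 p [ 0.6206 -0.1804  0.1436]
[0.004, 0.0026, -0.0002]
[0.0082, 0.0049, -0.0005]
[0.0127, 0.0067, -0.0008]
[0.0173, 0.008, -0.001]
[0.022, 0.0089, -0.0013]
```

Call:
send_rows(
  moves=[0.004,0.0026,-0.0004,0,0,0,0.0082,0.0049,-0.0007,0,0,0,0.0127,0.0067,-0.001,0,0,0,0.0173,0.008,-0.0013,0,0,0,0.022,0.0089,-0.0016,0,0,0],
)

```text
clock: 16.55
tool_pos: [0.6297, -0.1589, 0.1448]
eef_rot: [0.707, 0.707, -0.003, -0.007]
contact_force: [-0.5, -6.1, -2.0]
opening: 0.194
```

```bash
python3 arc.py 6 470
```

```text
t 16.55 phi 470.9 rad 45.9mm zerr -0.0mm Ft -6.1 Fr 0.4 Fz -2.0 open 0.194 p [ 0.6297 -0.1589  0.1448]
[0.0048, 0.0002, -0.0003]
[0.0096, 0.0001, -0.0005]
[0.0143, -0.0005, -0.0007]
[0.019, -0.0016, -0.001]
[0.0235, -0.0031, -0.0012]
```

The tangential force rose to −6 N, so this may be first contact. A smaller step now.

Call:
send_rows(
  moves=[0.0024,0.0002,-0.0002,0,0,0,0.0048,0.0002,-0.0003,0,0,0,0.0072,0.0002,-0.0004,0,0,0,0.0096,0.0001,-0.0005,0,0,0,0.012,-0.0002,-0.0006,0,0,0],
)

```text
clock: 16.97
tool_pos: [0.6301, -0.1506, 0.1451]
eef_rot: [0.708, 0.706, -0.004, -0.004]
contact_force: [1.9, -10.2, -4.4]
opening: 0.196
```

```bash
python3 arc.py 2.5 485
```

```text
t 16.97 phi 481.3 rad 45.9mm zerr -0.2mm Ft -10.3 Fr 1.5 Fz -4.4 open 0.196 p [ 0.6301 -0.1506  0.1451]
[0.002, -0.0004, -0.0003]
[0.004, -0.0006, -0.0004]
[0.0059, -0.0009, -0.0005]
[0.0079, -0.0013, -0.0006]
[0.0098, -0.0018, -0.0007]
```

The force rises at about 0.5 N/mm, now −10 N against about −3.7 N of drag. That is the buffer, with roughly 6.5 N on it, well under the limit. I hold briefly to confirm.

Call:
send_rows(
  moves=[0.001,0,-0.0001,0,0,0,0.001,0,-0.0001,0,0,0,0.001,0,-0.0001,0,0,0,0.001,0,-0.0001,0,0,0,0.001,0,-0.0001,0,0,0],
)

```text
clock: 17.38
tool_pos: [0.6302, -0.1513, 0.145]
eef_rot: [0.708, 0.706, -0.005, -0.003]
contact_force: [-0.8, -6.6, -0.5]
opening: 0.195
```

```bash
python3 arc.py -7 482
```

```text
t 17.38 phi 480.4 rad 46.0mm zerr -0.3mm Ft -6.5 Fr -0.9 Fz -0.5 open 0.195 p [ 0.6302 -0.1513  0.145 ]
[-0.0056, -0.0005, 0.0001]
[-0.0111, -0.0013, 0.0004]
[-0.0165, -0.0028, 0.0007]
[-0.0216, -0.005, 0.0011]
[-0.0264, -0.0078, 0.0014]
```

Call:
send_rows(
  moves=[0.002,0,-0.0002,0,0,0,0.004,-0.0003,-0.0003,0,0,0,0.006,-0.0006,-0.0004,0,0,0,0.007,-0.0008,-0.0004,0,0,0,0.007,-0.0008,-0.0004,0,0,0],
)

```text
clock: 17.8
tool_pos: [0.63, -0.1485, 0.1451]
eef_rot: [0.709, 0.705, -0.006, -0.001]
contact_force: [0.0, -10.1, -3.1]
opening: 0.2
```

```bash
python3 arc.py -7 485
```

```text
t 17.80 phi 483.9 rad 46.0mm zerr -0.3mm Ft -10.0 Fr -0.8 Fz -3.1 open 0.200 p [ 0.63   -0.1485  0.1451]
[-0.0056, -0.0001, 0.0001]
[-0.0112, -0.0006, 0.0004]
[-0.0166, -0.0018, 0.0008]
[-0.0219, -0.0036, 0.0012]
[-0.0269, -0.0061, 0.0015]
```

Contact is confirmed: a 7 mm command moved only 2.8 mm and the force is back to 10 N. First contact was at about 462°. Now I wind back to about 375°, a quarter turn from contact.

Call:
send_rows(
  moves=[-0.0056,-0.0003,0.0002,0,0,0,-0.0112,-0.0008,0.0004,0,0,0,-0.0166,-0.002,0.0008,0,0,0,-0.0219,-0.0038,0.0012,0,0,0,-0.0269,-0.0063,0.0015,0,0,0],
)

```text
clock: 18.22
tool_pos: [0.6253, -0.1731, 0.1442]
eef_rot: [0.708, 0.706, -0.004, -0.0]
contact_force: [3.6, 2.1, 0.1]
opening: 0.197
```

```bash
python3 arc.py -8 450
```

```text
t 18.22 phi 452.3 rad 46.0mm zerr 0.2mm Ft 3.4 Fr 2.3 Fz 0.1 open 0.197 p [ 0.6253 -0.1731  0.1442]
[-0.0054, -0.0035, 0.0006]
[-0.0104, -0.0074, 0.001]
[-0.0148, -0.012, 0.0014]
[-0.0185, -0.0172, 0.0018]
[-0.0214, -0.0229, 0.0022]
```

Call:
send_rows(
  moves=[-0.0054,-0.0035,0.0004,0,0,0,-0.0104,-0.0074,0.0008,0,0,0,-0.0148,-0.012,0.0012,0,0,0,-0.0185,-0.0172,0.0016,0,0,0,-0.0214,-0.0229,0.002,0,0,0],
)

```text
clock: 18.63
tool_pos: [0.6017, -0.1951, 0.1424]
eef_rot: [0.709, 0.706, -0.004, -0.0]
contact_force: [3.4, 1.0, -1.1]
opening: 0.196
```

```bash
python3 arc.py -7.5 412
```

```text
t 18.63 phi 411.2 rad 46.1mm zerr 0.2mm Ft 3.5 Fr 0.3 Fz -1.1 open 0.196 p [ 0.6017 -0.1951  0.1424]
[-0.0016, -0.0058, 0.0006]
[-0.0028, -0.0117, 0.0009]
[-0.0031, -0.0176, 0.0013]
[-0.0028, -0.0236, 0.0017]
[-0.0016, -0.0294, 0.002]
```

Call:
send_rows(
  moves=[-0.0016,-0.0058,0.0004,0,0,0,-0.0028,-0.0117,0.0007,0,0,0,-0.0031,-0.0176,0.0011,0,0,0,-0.0028,-0.0236,0.0015,0,0,0,-0.0018,-0.0285,0.0018,0,0,0],
)

```text
clock: 19.05
tool_pos: [0.5723, -0.197, 0.1407]
eef_rot: [0.709, 0.706, -0.004, -0.0]
contact_force: [3.5, 0.3, -1.6]
opening: 0.198
```

Call:
send_rows(
  moves=[0,0,0,0,0,0,0,0,0,0,0,0,0,0,0,0,0,0,0,0,0,0,0,0,0,0,0,0,0,0],
)

```text
clock: 19.47
tool_pos: [0.5711, -0.1967, 0.1405]
eef_rot: [0.709, 0.706, -0.005, -0.001]
contact_force: [-2.6, 2.2, 3.2]
opening: 0.196
```

```bash
python3 arc.py 0 375
```

```text
t 19.47 phi 372.4 rad 46.1mm zerr 0.1mm Ft -3.2 Fr -1.4 Fz 3.2 open 0.196 p [ 0.5711 -0.1967  0.1405]
[0.0004, 0.0001, 0.0001]
[0.0004, 0.0001, 0.0001]
[0.0004, 0.0001, 0.0001]
[0.0004, 0.0001, 0.0001]
[0.0004, 0.0001, 0.0001]
```

The wheel is at 372°, about 90° back from contact. Releasing and rising.

Call:
send_rows(
  moves=[0,0,0,0,0,0,0,0,0,0,0,0,0,0,0,0,0,0,0,0,0,0,0,0,0,0,0,0,0,0],
  claw=-0.15,
)

```text
clock: 19.88
tool_pos: [0.5713, -0.197, 0.1405]
eef_rot: [0.709, 0.706, -0.005, -0.001]
contact_force: [-0.5, -0.1, 0.1]
opening: 0.549
```

Call:
send_rows(
  moves=[0,0,-0.02,0,0,0,0,0,-0.04,0,0,0,0,0,-0.06,0,0,0,0,0,-0.08,0,0,0,0,0,-0.09,0,0,0],
)

```text
clock: 20.3
tool_pos: [0.5733, -0.1969, 0.233]
eef_rot: [0.709, 0.705, -0.004, 0.0]
contact_force: [0.6, 0.5, 0.6]
opening: 0.571
```

Call:
send_rows(
  moves=[0,0,0,0,0,0,0,0,0,0,0,0,0,0,0,0,0,0,0,0,0,0,0,0,0,0,0,0,0,0],
)

```text
clock: 20.72
tool_pos: [0.5726, -0.1967, 0.2317]
eef_rot: [0.709, 0.705, -0.005, -0.001]
contact_force: [0.1, 0.1, 0.1]
opening: 0.572
```

Run:
```python
from h import *
for i in range(2):
    w=imaging.snapshot("wrist");W=cloud(w);print(tool()[0],r.get_state()["contact_force"])
    k=(np.linalg.norm(W[...,:2]-[.5855,-.15],axis=-1)<.075)&(W[...,2]>.173)&(W[...,2]<.19);Q=W[k]
    g=np.array(cv2.minEnclosingCircle(Q[:,:2].astype(np.float32))[0]);print("grip",len(Q),g,np.median(Q[:,2]),np.degrees(np.arctan2(g[1]+.1497,g[0]-.5855))+118.9+360)
save(w,"w14.png");s=imaging.snapshot("side");save(s,"side14.png")
```

```text
[ 0.57273853 -0.19677633  0.23190891] [-1.02120319 -0.29593726 -0.03948818]
grip 481 [ 0.57266986 -0.19392578] 0.18028040578160406 372.7222732492434
[ 0.57287755 -0.19681886  0.23211089] [0.44298308 0.00892132 0.76725731]
grip 481 [ 0.57263666 -0.19417289] 0.18023253539086062 372.7680186783929
```

View pics/w14.png

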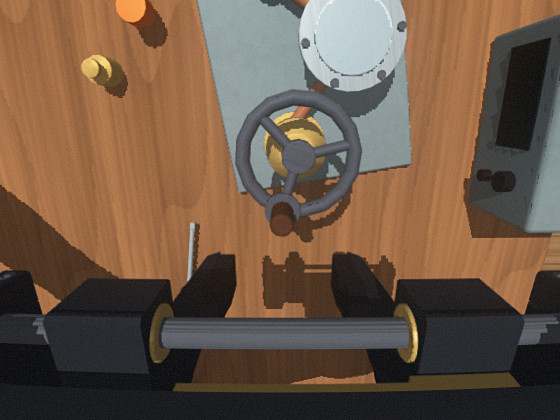

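View pics/side14.png

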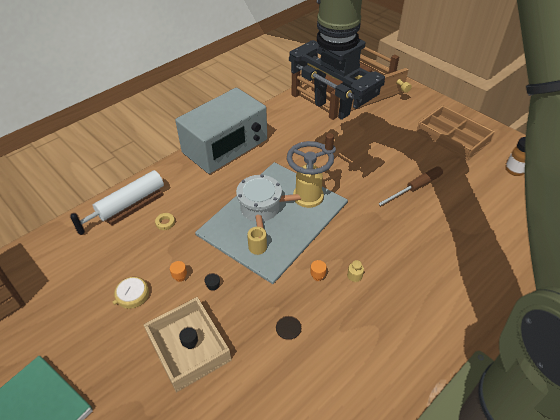

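The wheel stands still at 372.8°, and its 16.5 mm rise matches that. The bung is in the box at side (188,338), the port is empty, and every bystander is at its original pixel. The hand is clear, so I'm handing in.

```bash
python3 -c "
from h import *
print(r.finish_job())"
```

```text
the job is handed in; nothing more can be done
None
```

I pulled the bung from the port and stood it upright in the dial box. I then wound the valve open about 1.28 turns to first contact with its stop and wound it back about a quarter turn. I let go and handed the job in at about 21 s; no verdict is reported.

**Last checks before handing in:**
- **Bung:** it stands in the box, about 5 mm from the box centre. The port is empty.
- **Stop:** I took it as met when the force at the grip rose from about 3.7 N of drag to about 10 N. A further 7 mm push then moved the grip only 2.8 mm. I place first contact at roughly 462°, give or take a few degrees. This is worked out from the forces, since the stop itself is out of sight.
- **Wheel:** the camera puts it at rest at 372.8°, about 90° back from the stop. The wheel's 16.5 mm rise agrees with that. The allowed window is about 22° to 135°.
- **Bystanders:** all six are at their starting positions in the side picture, by eye, and the hand is clear of everything.

**What failed or disagreed:**
- **Reported height:** the arm's reported tool height reads about 35 mm lower than the cameras show. Because of this, my first grasp closed on air above the bung without moving it. After that I used heights measured by camera.
- **Camera and state offsets:** the reported position was about 3 mm off in y, and the side and wrist cameras differed by 2–3 mm in x.
- **Side loads while winding:** these reached about 5 N radially and 7 N vertically.

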